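# Set up a saw arbor on vee blocks for a runout check

## Task

Set up the saw arbor on the slotted iron plate for a runout check: stand the two small matching vee blocks astride the plate's slot, one for each bearing seat, and lay the arbor in both vees along the slot, centred on the plate, with its flange end to the left as the robot sees it. Then stand the dial indicator on the plate behind the arbor (the side away from the robot), square to it, with its point hanging over the middle of the arbor's thick middle section without touching it. Set everything down gently, and leave the large vee block, the pulley, the bearing and the washer where they are.

Things in the scene. Friction and masses are not known exactly. Their poses are not given: they have to be found in the camera images.
- plate: slotted dark-grey cast-iron plate, fixed, empty at the start: 220 mm deep (its x), 260 mm wide (its y), 30 mm thick; one open slot 14 mm wide, 12 mm deep runs along its y through the middle. Origin: centre of the underside (top face at z = +30 mm); x points away from the robot, y to the robot's left, within 15 degrees
- vblock_a: one of two identical small bright vee blocks, loose, 0.3 kg: 44 mm wide (its x), 30 mm long (its y), 40 mm high. A 90 degree vee runs along its y on top: 32 mm wide at the top, 16 mm deep. Both ends alike. Origin: centre of the underside, z up. The two are interchangeable
- vblock_b: one of two identical small bright vee blocks, loose, 0.3 kg: 44 mm wide (its x), 30 mm long (its y), 40 mm high. A 90 degree vee runs along its y on top: 32 mm wide at the top, 16 mm deep. Both ends alike. Origin: centre of the underside, z up. The two are interchangeable
- arbor: saw arbor, 0.5-0.8 kg. Origin on its axis at the middle of the dark thick section (26 mm dia, 52 long); y along the axis to the flange end. Seats 20 mm dia from 26 to 80 mm either way (centres y = +-53); then +y: flange 40 mm dia to 88, thread 14 dia to 120; -y: end 16 dia to -112. Starts in the rest, may be turned about its axis. In the small vees its axis is 38 mm above their underside
- rest: wooden rest, fixed, holding the arbor at the start with its axis level, 40 mm above the bench. Base board 80 (x) by 150 mm (y), 10 mm thick; two vee-notched uprights at y = +-53 mm, 18 mm thick, 56 mm wide, tops 42 mm above the bench, so the arbor's thick middle is free to grip. Origin: centre of the underside
- stand: dial indicator on a stand, 0.75 kg, loose. Origin: on the column axis at the underside, z up. Grey base x -42 to +18, y +-25 mm, 50 high. Round column 12 mm dia up to 195 mm, bare to grip above 125. Clamp 24 mm wide at 99-121 mm, screw on its +y side to 26 mm. Arm towards -x at 110 mm carries the dial (42 mm across, faces -x, top at 128); its point is at x = -80, y = 0, 58 mm up
- big_vee: large dark odd vee block, not part of the job: 66 mm wide (x), 52 mm long (y), 56 mm high. Origin: centre of the underside. Leave it alone
- pulley: loose grooved aluminium pulley lying flat, not part of the job: 68 mm in diameter, 36 mm high with its hub. Origin: centre of the underside. Leave it alone
- bearing: loose ball bearing lying flat, not part of the job: 47 mm outside, 20 mm bore, 14 mm high. Origin: centre of the underside. Leave it alone
- washer: loose dark arbor washer lying flat, not part of the job: 45 mm outside, 16 mm hole, 8 mm thick. Origin: centre of the underside. Leave it alone
There are look-alikes about, which are no part of the job. Leave any turquoise look-alike of the vblock_b alone.

How it is judged:
By the outcome, as a careful person would: the job done as asked, in the order asked, and still so for the second after the job is handed in, with the robot touching nothing.
It also fails if it takes over 120 s, if anything falls off the work surface, if the arm or the gripper's body presses on something with over 40 N, if the wrist force passes 120 N, or if a joint passes its speed limit or range.

## Robot

A 6-joint arm with a two-finger parallel gripper is mounted at the origin on the work surface. World frame = base frame: x ahead of the robot, y to its left, z up, the work surface at z = 0. Lengths are in m, angles in degrees, forces in N, time in s.
With the tool pointing down it reaches from about 0.375 to 0.9 m from the base axis. Payload 3.1 kg.
Tool frame: the origin (TCP) lies midway between the tips of the shut fingers; the grasp point (between the pads) lies 19 mm behind it (bot.hold_point_z is the distance from the TCP to the grasp point, in m); z points along the fingers, y is the line along which they close (so a half turn about z gives the same grasp; the last joint's range is limited). The gripper opens to 87 mm and grips with 3 to 60 N. Pads are 19 mm wide; open, the fingers measure 117 mm over their backs; the gripper's body (75 mm by 190 mm) begins 51 mm behind the grasp point.
Start: joints at [64.085, 30.224, 82.088, -0, 67.689, -10.227], TCP at [0.169, 0.602, 0.223] pointing down, gripper open.
Joint ranges: [-176.69, 176.69], [-43.24, 126.21], [12.49, 139.97], [-82, 262], [0, 151.66], [-163.58, 163.58]. Speed limits (degrees/s): [159.86, 159.86, 180, 180, 180, 180].

## Interface

Orientations are given as a 3x3 rotation matrix whose columns are the frame's x, y, z axes.
In Python, from rig import read_state, optics, order, bot gives the robot as it stands.
- The arm moves only by the tool drive_tool, never from a script. Its argument "steps" is a list of rows, each a list of 7 numbers: the finger opening in mm, from 0 to 87, then the shift along the tool's x, y, z normalised to -1 to 1, where 1 is 0.12 m, then the turn, a rotation vector about the tool's x, y, z normalised to -1 to 1, where 1 is 1.5 rad. In form: [[jaw, tx, ty, tz, ax, ay, az], ...]. A call has 1 to 8 rows; each row is the pose to reach, as a shift and turn from the pose commanded when the call began, along the tool's axes at that moment; what a row does not reach only later rows make up. A row lasts 1/10 s, in which the tool goes at most 50 mm and 8.59 degrees, less where a joint would pass 70% of its speed; a pose out of reach is approached as far as the arm can. A call with a number of a shift or a turn outside -1 to 1 is refused whole. A call with a gripper value outside its range is refused whole. The fingers move at their own pace and stop on an object; the grip force is fixed at half the most. Time passes only in rows, so rows that repeat a pose let the fingers close. It gives the time, the measured TCP pose, the force, the opening and the grip force at its end, in the units of the state.
- read_state(): the state, without advancing time (a new reading comes with each control period).
- optics.capture(name): name is "side" or "top"; returns a dict with "color" (420x560x3 uint8, blue, green, red), "range_z" (420x560 float32, m along the optical axis (not along the pixel's ray), 0 where there is no reading), "fx", "fy", "cx", "cy" (pixels), "rvec" (rotation vector, rad) and "tvec" (3), from world to camera coordinates, as OpenCV has them. Camera axes: x right, y down, z forward; pixel columns grow to the right and rows downward; lengths in m; the calibration is good to about 2 mm. A picture is of the moment at which its call begins.
- order.hand_in(): hands the job in; it is judged then, once.
The state is a dict: "time_s": time; "joint_positions": joint angles; "qvel": joint speeds; "tau": joint torques, N m; "position": TCP position; "tcp_rot": TCP orientation; "force": force on the tool from outside, world axes, zero at the start; "moment": the same for the moment, N m; "opening": opening from 0.0 (shut) to 1.0 (fully open); "grasp_force": force on a finger pad.
Only numpy, scipy, OpenCV 4.12 (cv2) and the standard library are available. Lean on these libraries where they do the work, as an engineer would, in place of code of your own. Each camera call takes 0.05 s, during which the arm holds its last target. There are 200 camera calls.

## Working session

There is one attempt and no reset: what is moved stays moved. The work goes in short steps, Python scripts to look and compute and a tool call to move; the robot and the scene stay as the last step left them, time stands still between calls to the robot, and variables do not carry over. Pictures are saved under pics/ and viewed, at most 14 in all, crops included, and the job is handed in when it is done.

Besides the shell and the picture viewer there is one more tool, called after ">>>" as a command line: name --pt "numbers of a row" for each row, then --argument value for the rest. drive_tool: Moves the arm, as the interface text tells. Scaled input: -1 to 1 covers 0.12 m each way for a shift and 1.5 rad each way for a turn. Its arguments: {"type":"object","properties":{"steps":{"type":"array"}},"required":["steps"]}

```bash
ls; mkdir -p pics; cat > h.py <<'E'
import numpy as np, cv2
from rig import read_state, optics, order, bot
def cap(n):
    c=optics.capture(n); R=cv2.Rodrigues(np.array(c["rvec"],float))[0]; t=np.array(c["tvec"],float).reshape(3)
    return c,R,t
def cloud(c,R,t):
    z=c["range_z"].astype(float); v,u=np.mgrid[:z.shape[0],:z.shape[1]]
    P=np.dstack([(u-c["cx"])/c["fx"]*z,(v-c["cy"])/c["fy"]*z,z])
    W=(P-t)@R; W[z==0]=np.nan
    return W
def ray(c,R,t,u,v,h):
    d=R.T@np.array([(u-c["cx"])/c["fx"],(v-c["cy"])/c["fy"],1]); o=-R.T@t
    return o+d*(h-o[2])/d[2]
E
python3 - <<'E'
from h import *
for n in("top","side"):
    c,R,t=cap(n); cv2.imwrite(f"pics/{n}0.png",c["color"]); print(n,c["fx"],c["cx"],c["cy"],-R.T@t,R)
    np.save(n+"0.npy",cloud(c,R,t))
s=read_state();print(s)
E
```

```text
pics
top 451.4528543690929 279.0804507712485 209.84184283802907 [ 0.4036841  -0.01108313  1.20905885] [[-0.02394635 -0.99970531 -0.00398349]
 [-0.99377363  0.0242376  -0.10874974]
 [ 0.10881425  0.00135453 -0.99406118]]
side 512.4702023044989 279.77779896538135 206.59718539445402 [ 0.10939324 -0.81475772  0.93666189] [[ 0.8849026  -0.46575834  0.00406947]
 [-0.3183102  -0.61109547 -0.72473509]
 [ 0.34003825  0.64002461 -0.68901559]]
{'time_s': 0.1, 'joint_positions': array([ 6.40836807e+01,  3.02732681e+01,  8.21474124e+01,  2.13800087e-04,
        6.76896298e+01, -1.02262190e+01]), 'qvel': array([-0.04722867, -0.124061  , -0.0958004 ,  0.11338087, -0.09823842,
        0.10279782]), 'tau': array([-1.81697806e-04, -4.40986633e+01, -1.77150160e+01,  6.34955917e-02,
        5.33792807e-02, -3.41035923e-05]), 'position': array([0.16869468, 0.60113458, 0.22168253]), 'tcp_rot': array([[-9.62737957e-01,  2.70434673e-01, -8.44562579e-04],
       [ 2.70435771e-01,  9.62736465e-01, -1.73014926e-03],
       [ 3.45198842e-04, -1.89408030e-03, -9.99998147e-01]]), 'force': array([-0.31780677, -0.01074119,  0.2451839 ]), 'moment': array([ 0.0066364 , -0.00504605,  0.03924715]), 'grasp_force': 0.0, 'opening': 0.998656600970868}
```

View pics/top0.png

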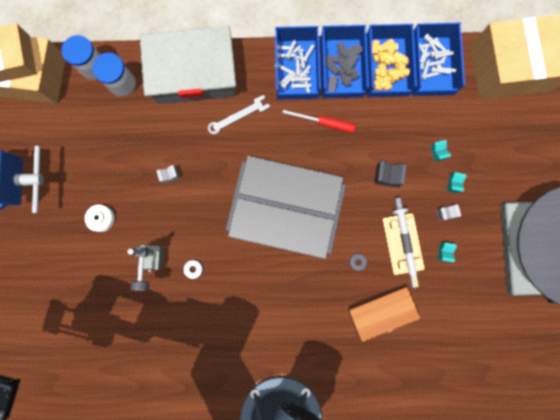

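View pics/side0.png

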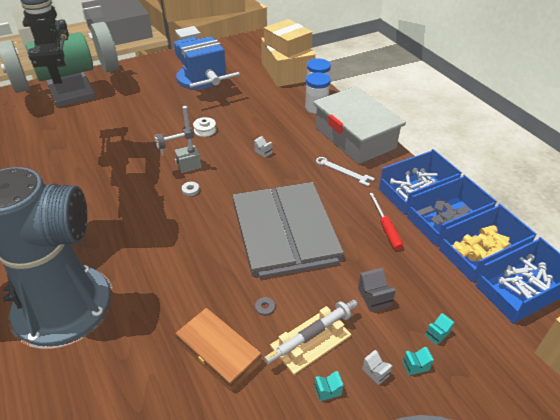

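Top view shows: the plate centred near (287,206); small bright vee blocks at (167,174) and (450,212); the arbor in its rest from (400,200), the flange end, to (414,285); the stand's column and base near (148,257) with its dial at (140,285). Turquoise look-alikes are at (442,150), (457,182) and (449,252). The side view agrees: the arbor's flange is at the far end (345,308).

```bash
cat > m.py <<'E'
from h import *
def rect(P,inter=True):
    r=cv2.minAreaRect(P[:,:2].astype(np.float32)*1000); return np.round(r[0],1),np.round(r[1],1),round(r[2],1)
def sel(W,cx,cy,r,z0,z1):
    P=W.reshape(-1,3); return P[(np.hypot(P[:,0]-cx,P[:,1]-cy)<r)&(P[:,2]>z0)&(P[:,2]<z1)]
E
python3 - <<'E'
from m import *
c,R,t=cap("top")
seeds=dict(plate=(287,206,.03),va=(167,174,.04),vb=(450,212,.04),arbor=(406,243,.04),base=(150,257,.05),big=(391,173,.05))
for n in("top","side"):
    W=np.load(n+"0.npy")
    print(n,"table z med/std",np.nanmedian(W[...,2][300:330,430:520]) if n=="top" else np.nanmedian(W[...,2][270:300,160:220]))
    for k,(u,v,h) in seeds.items():
        p=ray(c,R,t,u,v,h)
        if k=="plate": P=sel(W,p[0],p[1],.2,.022,.036)
        elif k in("va","vb"): P=sel(W,p[0],p[1],.04,.018,.06)
        elif k=="arbor": P=sel(W,p[0],p[1],.14,.046,.08)
        elif k=="base": P=sel(W,p[0],p[1],.06,.042,.056)
        else: P=sel(W,p[0],p[1],.06,.046,.07)
        print(k,p.round(3),len(P),rect(P),"z",np.percentile(P[:,2],[5,50,95]).round(4),"mean",P.mean(0).round(4))
    p=ray(c,R,t,148,257,.05)
    for a,b in((.06,.1),(.1,.118),(.118,.13),(.13,.165),(.165,.21)):
        P=sel(W,p[0],p[1],.13,a,b); print("stand",a,b,len(P),P.mean(0).round(4) if len(P) else "",rect(P) if len(P)>2 else "")
for n,boxes in (("top",[(200,130,180,140),(120,150,90,160),(370,130,100,170)]),):
    I=cv2.imread(f"pics/{n}0.png")
    out=[cv2.resize(I[y:y+h,x:x+w],None,fx=400/h,fy=400/h,interpolation=cv2.INTER_CUBIC) for x,y,w,h in boxes[1:]]
    cv2.imwrite("pics/crop1.png",np.hstack(out)); print(np.hstack(out).shape)
E
```

```text
top table z med/std 0.0003502270101513985
plate [ 0.542 -0.031  0.03 ] 7665 (array([541.6, -32.9]), array([271. , 220.3]), 75.6) z [0.0261 0.0299 0.0335] mean [ 0.5415 -0.0283  0.0299]
va [0.634 0.283 0.04 ] 228 (array([637.7, 284.9]), array([31.6, 45.5]), 17.8) z [0.0213 0.0331 0.0422] mean [0.6365 0.2837 0.0328]
vb [ 0.515 -0.454  0.04 ] 231 (array([ 516.6, -455.5]), array([29.7, 46.4]), 10.7) z [0.0233 0.0341 0.0419] mean [ 0.5165 -0.4545  0.0336]
arbor [ 0.438 -0.335  0.04 ] 546 (array([ 442.4, -331.9]), array([230.4,  41.4]), 3.7) z [0.0464 0.0496 0.0566] mean [ 0.4447 -0.3346  0.0503]
base [0.417 0.323 0.05 ] 313 (array([419. , 325.9]), array([50.7, 59.8]), 86.1) z [0.0455 0.0493 0.0534] mean [0.4164 0.3183 0.0494]
big [ 0.62  -0.303  0.05 ] 307 (array([ 621.8, -305.1]), array([66.9, 53.1]), 79.9) z [0.0466 0.0536 0.059 ] mean [ 0.6211 -0.3057  0.0532]
stand 0.06 0.1 14 [0.4311 0.3198 0.0688] (array([432. , 319.3]), array([ 9.1, 15.2]), 84.3)
stand 0.1 0.118 181 [0.3898 0.3252 0.1124] (array([390.5, 330.7]), array([101.1,  41.1]), 1.5)
stand 0.118 0.13 176 [0.3798 0.3267 0.1229
[... 894 characters left out ...]
y([60.7, 60.5]), 85.9) z [0.0439 0.0509 0.0546] mean [0.4141 0.3215 0.0504]
big [ 0.62  -0.303  0.05 ] 420 (array([ 620.7, -302.8]), array([69.2, 53.5]), 79.7) z [0.0469 0.0544 0.0593] mean [ 0.6196 -0.302   0.0537]
stand 0.06 0.1 72 [0.4023 0.3251 0.0789] (array([385.7, 322.6]), array([31.6, 97.2]), 77.4)
stand 0.1 0.118 177 [0.3874 0.3227 0.1117] (array([388.7, 333.8]), array([101.4,  44.9]), 1.8)
stand 0.118 0.13 111 [0.3846 0.3249 0.1238] (array([389.4, 330. ]), array([101.5,  32.9]), 0.4)
stand 0.13 0.165 56 [0.4194 0.325  0.1451] (array([387.8, 326.6]), array([14.6, 94.6]), 87.3)
stand 0.165 0.21 52 [0.4284 0.3245 0.1832] (array([428.3, 324.9]), array([13.4, 10.9]), 68.9)
(400, 460, 3)
```

View pics/crop1.png

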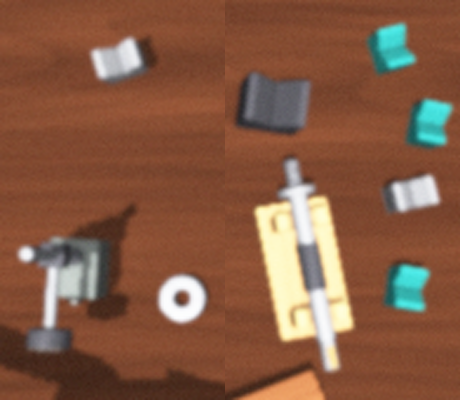

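The crop confirms the vee runs of both bright blocks (vee roughly along world x), the arbor with flange up/away and dark middle at crop (312,268), and the stand's dial facing the robot. Next, refine the plate and the arbor.

```bash
python3 - <<'E'
from m import *
def edges(x):
    h,b=np.histogram(x,np.arange(x.min()-.02,x.max()+.02,.003)); hm=np.median(h[h>0.3*h.max()])/2; bc=(b[1:]+b[:-1])/2
    i=np.where(h>hm)[0]; a,z=i[0],i[-1]
    lo=np.interp(hm,[h[a-1],h[a]],[bc[a-1],bc[a]]); hi=np.interp(-hm,[-h[z],-h[z+1]],[bc[z],bc[z+1]])
    return lo,hi
for n in("top","side"):
    c,R,t=cap(n)
    I=cv2.cvtColor(c["color"],cv2.COLOR_BGR2GRAY); W=np.load(n+"0.npy")
    # slot: dark pixels inside plate
    v,u=np.mgrid[:420,:560]
    d=np.dstack([(u-c["cx"])/c["fx"],(v-c["cy"])/c["fy"],np.ones(u.shape)])@R; o=-R.T@t
    X=o+d*((.03-o[2])/d[...,2])[...,None]
    m=np.hypot(X[...,0]-.541,X[...,1]+.032)<.1
    dk=m&(I<np.median(I[m])-25); L=X[dk][:,:2]
    vx=cv2.fitLine(L.astype(np.float32),cv2.DIST_HUBER,0,1e-4,1e-4).ravel(); a=np.degrees(np.arctan(vx[1]/vx[0]))%180
    print(n,"slot dark",dk.sum(),"angle",a,"pt",vx[2:])
    yw=np.radians(a-90)
    P=sel(W,.541,-.032,.2,.026,.036)[:,:2]-[.541,-.032]
    q=P@np.array([[np.cos(yw),-np.sin(yw)],[np.sin(yw),np.cos(yw)]])
    ex=edges(q[np.abs(q[:,1])<.1][:,0]);ey=edges(q[np.abs(q[:,0])<.09][:,1])
    ce=np.array([sum(ex)/2,sum(ey)/2]); w=np.array([np.cos(yw)*ce[0]-np.sin(yw)*ce[1],np.sin(yw)*ce[0]+np.cos(yw)*ce[1]])+[.541,-.032]
    print("plate ext",ex,ey,"centre",w, "slot offset in x", ((vx[2:]-w)@[np.cos(yw),np.sin(yw)]))
    # arbor at axis plane
    for z0,z1 in((.046,.056),):
        P=sel(W,.441,-.334,.14,z0,z1); P=P[np.abs((P[:,1]+.334)-0.12*(P[:,0]-.441))<.03]
        f=cv2.fitLine(P[:,:2].astype(np.float32),cv2.DIST_HUBER,0,1e-4,1e-4).ravel(); print("arbor line",f,np.degrees(np.arctan(f[1]/f[0])),len(P))
    X=o+d*((.049-o[2])/d[...,2])[...,None]
    f2=np.array([f[0],f[1]])*np.sign(f[0]); nrm=np.array([-f2[1],f2[0]])
    s=(X[...,:2]-f[2:])@f2; l=(X[...,:2]-f[2:])@nrm
    prof=[I[(np.abs(l)<.006)&(np.abs(s-k)<.0025)].mean() for k in np.arange(-.12,.12,.004)]
    s0=np.array([.441,-.334])
    print("s0",(s0-f[2:])@f2,np.round(prof).astype(int))
    ks=np.arange(-.12,.12,.004); print(ks[np.array(prof)<100], "offset pt",f[2:])
E
```

```text
top slot dark 467 angle 75.74219 pt [ 0.5407147  -0.03258168]
plate ext (np.float64(-0.10889249531431773), np.float64(0.11078635126283412)) (np.float64(-0.12551868049415224), np.float64(0.13367899842267583)) centre [ 0.54292264 -0.02827874] slot offset in x -0.0010801999514104996
arbor line [ 0.98930067  0.14589112  0.44083124 -0.33516866] 8.388885 514
s0 0.00033744749650968975 [ 96 152 205 226 221 218 225 223 222 236 239 241 242 243 243 242 243 242
 242 243 241 241 233 184 134 128 127 127 128 126 124 126 126 124 126 162
 212 238 243 241 241 242 241 241 242 242 240 240 239 238 241 222 167 165
 178 178 167 178 160 118]
[-0.12] offset pt [ 0.44083124 -0.33516866]
side slot dark 137 angle 75.56177 pt [ 0.54425246 -0.0338868 ]
plate ext (np.float64(-0.11124149394563945), np.float64(0.10853096982247668)) (np.float64(-0.1262739998854589), np.float64(0.13535906463067038)) centre [ 0.54082016 -0.02726302] slot offset in x 0.0049754427571455815
arbor line [ 0.98927575  0.14605999  0.43481115 -0.33660722] 8.398665 817
s0 0.006503294330881417 [ 80  85 117 180 212 208 211 207 210 210 215 202 224 227 227 226 224 225
 225 224 226 226 225 228 220 138 124 127 127 127 128 128 127 128 128 128
 128 126 202 227 226 225 226 225 227 226 227 226 225 226 226 181 160 214
 210 178 177 167 174 185]
[-0.12  -0.116] offset pt [ 0.43481115 -0.33660722]
```

```bash
cat > plan.py <<'E'
from h import *
import json,math
def plan(wps,v=.03,w=7,start=None):
    """wps: (x,y,z,alpha,jaw[,hold rows]); prints calls"""
    s=read_state(); p=np.array(s["position"]); y=np.array(s["tcp_rot"])[:,1]; a=math.degrees(math.atan2(y[1],y[0])); calls=[]
    print("t",round(s["time_s"],2),"p",p.round(4),"a",round(a,2),"F",np.round(s["force"],1),"open",round(s["opening"]*87,1),"q6",round(s["joint_positions"][5]))
    for wp in wps:
        q=np.array(wp[:3]); b=wp[3]; vv=wp[6] if len(wp)>6 else v
        D=np.linalg.norm(q-p); da=b-a
        rows=max(1,math.ceil(max(D/vv,abs(da)/w))); n=max(math.ceil(rows/8),math.ceil(D/.118),math.ceil(abs(da)/84)); r=math.ceil(rows/n)
        for i in range(n):
            p0=p+(q-p)*i/n; a0=math.radians(a+da*i/n); R=np.array([[-math.sin(a0),math.cos(a0),0],[math.cos(a0),math.sin(a0),0],[0,0,-1]])
            sh=R@((q-p)/n)/.12; tz=-math.radians(da/n)/1.5
            C=[[wp[4]]+[round(float(e)*(j+1)/r,3)+0 for e in sh]+[0,0,round(tz*(j+1)/r,3)+0] for j in range(r)]
            if i==n-1: C+= [C[-1]]*min(wp[5] if len(wp)>5 else 0,8-r)
            calls.append(C)
        p,a=q,b
    for C in calls: print(json.dumps(C).replace(" ",""))
E
python3 - <<'E'
from plan import *
plan([(.637,.2855,.22,-72.2,70,1)],v=.04,w=8)
E
```

```text
t 0.25 p [0.1688 0.6014 0.2221] a 74.31 F [ 0.5 -0.  -0.4] open 86.7 q6 -10
[[70,-0.223,-0.074,0.001,0,0,0.085],[70,-0.447,-0.148,0.002,0,0,0.17],[70,-0.67,-0.222,0.003,0,0,0.256],[70,-0.894,-0.296,0.003,0,0,0.341]]
[[70,-0.231,0.045,0.001,0,0,0.085],[70,-0.462,0.09,0.002,0,0,0.17],[70,-0.693,0.134,0.003,0,0,0.256],[70,-0.924,0.179,0.003,0,0,0.341]]
[[70,-0.18,0.152,0.001,0,0,0.085],[70,-0.359,0.304,0.002,0,0,0.17],[70,-0.539,0.456,0.003,0,0,0.256],[70,-0.718,0.609,0.003,0,0,0.341]]
[[70,-0.082,0.221,0.001,0,0,0.085],[70,-0.164,0.441,0.002,0,0,0.17],[70,-0.246,0.662,0.003,0,0,0.256],[70,-0.328,0.882,0.003,0,0,0.341]]
[[70,0.036,0.233,0.001,0,0,0.085],[70,0.073,0.465,0.002,0,0,0.17],[70,0.109,0.698,0.003,0,0,0.256],[70,0.145,0.93,0.003,0,0,0.341],[70,0.145,0.93,0.003,0,0,0.341]]
```

>>> drive_tool --pt "70 -0.22 -0.07 0 0 0 0.085" --pt "70 -0.45 -0.15 0 0 0 0.17" --pt "70 -0.67 -0.22 0 0 0 0.256" --pt "70 -0.894 -0.296 0 0 0 0.341"

```text
time_s: 0.65
position: [0.2633, 0.5379, 0.2224]
tcp_rot: [[-0.704, 0.71, -0.0], [0.71, 0.704, -0.0], [-0.0, -0.0, -1.0]]
force: [0.2, -0.1, -0.9]
opening: 0.819
grasp_force: 0.0
```

>>> drive_tool --pt "70 -0.23 0.045 0 0 0 0.085" --pt "70 -0.46 0.09 0 0 0 0.17" --pt "70 -0.69 0.13 0 0 0 0.256" --pt "70 -0.924 0.179 0 0 0 0.341"

```text
time_s: 1.05
position: [0.3569, 0.4745, 0.2225]
tcp_rot: [[-0.266, 0.964, -0.0], [0.964, 0.266, -0.0], [-0.0, -0.0, -1.0]]
force: [0.5, 0.3, -0.5]
opening: 0.801
grasp_force: 0.0
```

>>> drive_tool --pt "70 -0.18 0.15 0 0 0 0.085" --pt "70 -0.36 0.3 0 0 0 0.17" --pt "70 -0.54 0.456 0 0 0 0.256" --pt "70 -0.718 0.609 0 0 0 0.341"

```text
time_s: 1.45
position: [0.4508, 0.4113, 0.2225]
tcp_rot: [[0.24, 0.971, -0.0], [0.971, -0.24, -0.0], [-0.0, -0.0, -1.0]]
force: [0.9, -0.2, -0.1]
opening: 0.808
grasp_force: 0.0
```

>>> drive_tool --pt "70 -0.08 0.22 0 0 0 0.085" --pt "70 -0.16 0.44 0 0 0 0.17" --pt "70 -0.25 0.66 0 0 0 0.256" --pt "70 -0.328 0.882 0 0 0 0.341"

```text
time_s: 1.85
position: [0.5442, 0.3481, 0.2224]
tcp_rot: [[0.685, 0.729, -0.001], [0.729, -0.685, -0.0], [-0.0, -0.0, -1.0]]
force: [0.0, -0.1, 0.1]
opening: 0.799
grasp_force: 0.0
```

>>> drive_tool --pt "70 0.04 0.23 0 0 0 0.085" --pt "70 0.07 0.46 0 0 0 0.17" --pt "70 0.11 0.7 0 0 0 0.256" --pt "70 0.145 0.93 0 0 0 0.341" --pt "70 0.145 0.93 0 0 0 0.341" --pt "70 0.145 0.93 0 0 0 0.341"

```text
time_s: 2.45
position: [0.637, 0.2852, 0.2219]
tcp_rot: [[0.952, 0.305, -0.002], [0.305, -0.952, 0.0], [-0.001, -0.001, -1.0]]
force: [-0.6, 0.9, -0.5]
opening: 0.806
grasp_force: 0.0
```

```bash
python3 - <<'E'
from plan import *
plan([(.637,.2855,.11,-72.2,70,1),(.637,.2855,.008,-72.2,70,2,.02)],v=.03)
E
```

```text
t 2.45 p [0.637  0.2852 0.2219] a -72.23 F [-0.6  0.9 -0.5] open 70.1 q6 87
[[70,0.0,0.0,0.233,0,0,0.0],[70,0.001,-0.001,0.466,0,0,0.0],[70,0.001,-0.001,0.7,0,0,0.0],[70,0.001,-0.002,0.933,0,0,0.0],[70,0.001,-0.002,0.933,0,0,0.0]]
[[70,0.0,0.0,0.142,0,0,0.0],[70,0.0,0.0,0.283,0,0,0.0],[70,0.0,0.0,0.425,0,0,0.0],[70,0.0,0.0,0.567,0,0,0.0],[70,0.0,0.0,0.708,0,0,0.0],[70,0.0,0.0,0.85,0,0,0.0],[70,0.0,0.0,0.85,0,0,0.0],[70,0.0,0.0,0.85,0,0,0.0]]
```

>>> drive_tool --pt "70 0 0 0.23 0 0 0" --pt "70 0 0 0.47 0 0 0" --pt "70 0 0 0.7 0 0 0" --pt "70 0 0 0.933 0 0 0" --pt "70 0 0 0.933 0 0 0"

```text
time_s: 2.95
position: [0.6322, 0.2858, 0.1061]
tcp_rot: [[0.951, 0.308, -0.011], [0.308, -0.952, -0.003], [-0.011, -0.001, -1.0]]
force: [-0.8, -0.0, -0.5]
opening: 0.803
grasp_force: 0.0
```

>>> drive_tool --pt "70 0 0 0.14 0 0 0" --pt "70 0 0 0.28 0 0 0" --pt "70 0 0 0.425 0 0 0" --pt "70 0 0 0.567 0 0 0" --pt "70 0 0 0.708 0 0 0" --pt "70 0 0 0.85 0 0 0" --pt "70 0 0 0.85 0 0 0" --pt "70 0 0 0.85 0 0 0"

```text
time_s: 3.75
position: [0.6369, 0.2856, 0.0078]
tcp_rot: [[0.952, 0.305, -0.001], [0.305, -0.952, -0.0], [-0.001, -0.0, -1.0]]
force: [0.5, 0.7, -0.3]
opening: 0.804
grasp_force: 0.0
```

>>> drive_tool --pt "55 0 0 0 0 0 0" --pt "48 0 0 0 0 0 0" --pt "40 0 0 0 0 0 0" --pt "30 0 0 0 0 0 0" --pt "30 0 0 0 0 0 0" --pt "30 0 0 0 0 0 0"

```text
time_s: 4.35
position: [0.6373, 0.2862, 0.0093]
tcp_rot: [[0.952, 0.305, 0.001], [0.305, -0.952, 0.001], [0.001, -0.0, -1.0]]
force: [-1.4, 0.3, 3.9]
opening: 0.502
grasp_force: 30.0
```

```bash
cat > plate.py <<'E'
import numpy as np
C=np.array([.5419,-.0278]); YW=-14.35; a=np.radians(YW)
def P(x,y): return C+np.array([np.cos(a)*x-np.sin(a)*y,np.sin(a)*x+np.cos(a)*y])
E
python3 - <<'E'
from plan import *; from plate import P,YW
q=P(0,.053); print(q)
p=read_state()["position"]
plan([(p[0],p[1],.11,-72.2,30,0,.02),(*q,.11,YW,30,2),(*q,.060,YW,30,2,.015)],v=.025,w=6)
E
```

```text
[0.55503576 0.02354639]
t 4.35 p [0.6373 0.2862 0.0093] a -72.23 F [-1.4  0.3  3.9] open 43.7 q6 87
[[30,0.0,0.0,-0.14,0,0,0.0],[30,0.0,0.0,-0.28,0,0,0.0],[30,0.0,0.0,-0.42,0,0,0.0],[30,0.0,0.0,-0.559,0,0,0.0],[30,0.0,0.0,-0.699,0,0,0.0],[30,0.0,0.0,-0.839,0,0,0.0]]
[[30,-0.11,0.156,0.0,0,0,-0.056],[30,-0.22,0.312,0.0,0,0,-0.112],[30,-0.331,0.469,0.0,0,0,-0.168],[30,-0.441,0.625,0.0,0,0,-0.224]]
[[30,-0.156,0.111,0.0,0,0,-0.056],[30,-0.311,0.222,0.0,0,0,-0.112],[30,-0.467,0.333,0.0,0,0,-0.168],[30,-0.622,0.444,0.0,0,0,-0.224]]
[[30,-0.184,0.053,0.0,0,0,-0.056],[30,-0.367,0.107,0.0,0,0,-0.112],[30,-0.551,0.16,0.0,0,0,-0.168],[30,-0.734,0.214,0.0,0,0,-0.224],[30,-0.734,0.214,0.0,0,0,-0.224],[30,-0.734,0.214,0.0,0,0,-0.224]]
[[30,0.0,0.0,0.104,0,0,0.0],[30,0.0,0.0,0.208,0,0,0.0],[30,0.0,0.0,0.312,0,0,0.0],[30,0.0,0.0,0.417,0,0,0.0],[30,0.0,0.0,0.417,0,0,0.0],[30,0.0,0.0,0.417,0,0,0.0]]
```

>>> drive_tool --pt "30 0 0 -0.14 0 0 0" --pt "30 0 0 -0.28 0 0 0" --pt "30 0 0 -0.42 0 0 0" --pt "30 0 0 -0.56 0 0 0" --pt "30 0 0 -0.7 0 0 0" --pt "30 0 0 -0.84 0 0 0"

```text
time_s: 4.95
position: [0.6371, 0.2857, 0.1112]
tcp_rot: [[0.952, 0.305, 0.001], [0.305, -0.952, 0.0], [0.001, 0.0, -1.0]]
force: [0.4, 0.3, -3.1]
opening: 0.501
grasp_force: 30.0
```

>>> drive_tool --pt "30 -0.11 0.156 0 0 0 -0.056" --pt "30 -0.22 0.312 0 0 0 -0.112" --pt "30 -0.331 0.469 0 0 0 -0.168" --pt "30 -0.441 0.625 0 0 0 -0.224"

```text
time_s: 5.35
position: [0.6094, 0.1974, 0.1105]
tcp_rot: [[0.796, 0.605, 0.001], [0.605, -0.796, -0.0], [0.001, 0.0, -1.0]]
force: [0.9, -0.2, -3.6]
opening: 0.505
grasp_force: 30.0
```

>>> drive_tool --pt "30 -0.156 0.111 0 0 0 -0.056" --pt "30 -0.311 0.222 0 0 0 -0.112" --pt "30 -0.467 0.333 0 0 0 -0.168" --pt "30 -0.622 0.444 0 0 0 -0.224"

```text
time_s: 5.75
position: [0.5821, 0.1098, 0.1105]
tcp_rot: [[0.552, 0.834, 0.001], [0.834, -0.552, -0.0], [0.001, 0.001, -1.0]]
force: [0.2, -0.6, -2.5]
opening: 0.505
grasp_force: 30.0
```

>>> drive_tool --pt "30 -0.184 0.053 0 0 0 -0.056" --pt "30 -0.367 0.107 0 0 0 -0.112" --pt "30 -0.551 0.16 0 0 0 -0.168" --pt "30 -0.734 0.214 0 0 0 -0.224" --pt "30 -0.734 0.214 0 0 0 -0.224" --pt "30 -0.734 0.214 0 0 0 -0.224"

```text
time_s: 6.35
position: [0.5551, 0.0228, 0.1103]
tcp_rot: [[0.252, 0.968, 0.001], [0.968, -0.252, 0.0], [0.001, 0.001, -1.0]]
force: [-0.1, -0.0, -3.3]
opening: 0.503
grasp_force: 30.0
```

>>> drive_tool --pt "30 0 0 0.1 0 0 0" --pt "30 0 0 0.2 0 0 0" --pt "30 0 0 0.3 0 0 0" --pt "30 0 0 0.417 0 0 0" --pt "30 0 0 0.417 0 0 0" --pt "30 0 0 0.417 0 0 0"

```text
time_s: 6.95
position: [0.554, 0.0236, 0.0584]
tcp_rot: [[0.249, 0.968, -0.002], [0.968, -0.249, 0.0], [-0.0, -0.002, -1.0]]
force: [0.4, -0.6, -2.3]
opening: 0.506
grasp_force: 30.0
```

```bash
python3 - <<'E'
from plan import *; from plate import P,YW
from m import *
q=P(0,.053); print(q)
plan([(*q,.0415,YW,30,2,.006)])
c,R,t=cap("side"); u0,v0=220,140
cv2.imwrite("pics/s1.png",cv2.resize(c["color"][130:330,180:420],None,fx=3,fy=3,interpolation=cv2.INTER_CUBIC))
E
```

```text
[0.55503576 0.02354639]
t 6.95 p [0.554  0.0236 0.0584] a -14.44 F [ 0.4 -0.6 -2.3] open 44.0 q6 5
[[30,0.001,0.003,0.047,0,0,0.0],[30,0.001,0.006,0.094,0,0,-0.001],[30,0.002,0.008,0.141,0,0,-0.001],[30,0.002,0.008,0.141,0,0,-0.001],[30,0.002,0.008,0.141,0,0,-0.001]]
```

View pics/s1.png

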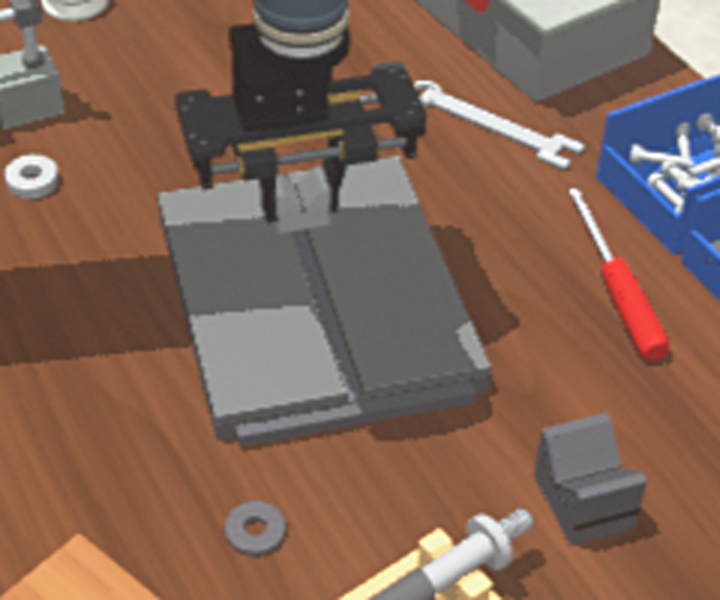

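The close-up shows the first block gripped upright at crop (303,205), over the slot and aligned with it. I'm lowering it.

>>> drive_tool --pt "30 0 0.003 0.047 0 0 0" --pt "30 0 0.006 0.094 0 0 0" --pt "30 0 0.006 0.141 0 0 0" --pt "30 0 0.006 0.141 0 0 0" --pt "30 0 0.006 0.141 0 0 0" --pt "30 0 0.006 0.141 0 0 0"

```text
time_s: 7.6
position: [0.5554, 0.0229, 0.0425]
tcp_rot: [[0.25, 0.968, 0.0], [0.968, -0.25, -0.0], [0.0, 0.0, -1.0]]
force: [-0.3, 0.8, -2.0]
opening: 0.5
grasp_force: 30.0
```

```bash
python3 - <<'E'
from plan import *; from plate import P,YW
q=P(0,.053)
for i in range(3): optics.capture("top"); s=read_state(); print(s["position"].round(4),s["force"].round(1))
plan([(*q,.038,YW,30,2,.001)])
E
```

```text
[0.5554 0.0229 0.0426] [ 0.2 -0.4 -3.6]
[0.5555 0.0229 0.0426] [-0.3  0.3 -3.2]
[0.5554 0.0229 0.0426] [ 0.8 -0.2 -3.2]
t 7.75 p [0.5554 0.0229 0.0426] a -14.47 F [ 0.8 -0.2 -3.2] open 43.9 q6 5
[[30,0.001,-0.001,0.008,0,0,0.0],[30,0.002,-0.002,0.015,0,0,-0.001],[30,0.003,-0.003,0.023,0,0,-0.001],[30,0.003,-0.003,0.031,0,0,-0.001],[30,0.004,-0.004,0.039,0,0,-0.001],[30,0.004,-0.004,0.039,0,0,-0.001],[30,0.004,-0.004,0.039,0,0,-0.001]]
```

>>> drive_tool --pt "30 0.003 -0.003 0.008 0 0 0" --pt "30 0.003 -0.003 0.015 0 0 0" --pt "30 0.003 -0.003 0.022 0 0 0" --pt "30 0.003 -0.003 0.027 0 0 0" --pt "30 0.003 -0.003 0.027 0 0 0"

```text
time_s: 8.25
position: [0.5549, 0.0234, 0.0393]
tcp_rot: [[0.25, 0.968, -0.0], [0.968, -0.25, 0.0], [-0.0, -0.0, -1.0]]
force: [-0.8, 0.8, -1.4]
opening: 0.51
grasp_force: 30.0
```

>>> drive_tool --pt "30 0 0 0.004 0 0 0" --pt "30 0 0 0.004 0 0 0"

```text
time_s: 8.45
position: [0.555, 0.0234, 0.0392]
tcp_rot: [[0.25, 0.968, 0.0], [0.968, -0.25, -0.0], [-0.0, 0.0, -1.0]]
force: [-1.0, 0.0, 3.8]
opening: 0.504
grasp_force: 30.0
```

>>> drive_tool --pt "30 0 0 0.004 0 0 0" --pt "30 0 0 0.004 0 0 0"

```text
time_s: 8.65
position: [0.5549, 0.0234, 0.0392]
tcp_rot: [[0.25, 0.968, 0.0], [0.968, -0.25, -0.0], [-0.0, 0.0, -1.0]]
force: [-2.8, -1.0, 7.9]
opening: 0.506
grasp_force: 30.0
```

>>> drive_tool --pt "46 0 0 0 0 0 0" --pt "55 0 0 0 0 0 0" --pt "70 0 0 0 0 0 0" --pt "70 0 0 0 0 0 0"

```text
time_s: 9.05
position: [0.5552, 0.0234, 0.038]
tcp_rot: [[0.25, 0.968, 0.0], [0.968, -0.25, -0.0], [0.0, 0.0, -1.0]]
force: [-1.6, -0.1, -0.2]
opening: 0.718
grasp_force: 0.0
```

>>> drive_tool --pt "70 0 0 -0.1 0 0 0" --pt "70 0 0 -0.3 0 0 0" --pt "70 0 0 -0.5 0 0 0" --pt "70 0 0 -0.75 0 0 0" --pt "70 0 0 -1 0 0 0" --pt "70 0 0 -1 0 0 0"

```text
time_s: 9.65
position: [0.5581, 0.0231, 0.1631]
tcp_rot: [[0.25, 0.968, 0.01], [0.968, -0.25, -0.002], [0.001, 0.01, -1.0]]
force: [0.6, -0.6, 0.3]
opening: 0.802
grasp_force: 0.0
```

```bash
python3 - <<'E'
from plan import *; from plate import P,YW
plan([(.5164,-.4546,.15,-79.3,70,2,.04),(.5164,-.4546,.065,-79.3,70,0,.025),(.5164,-.4546,.0085,-79.3,70,2,.012)])
E
```

```text
t 9.65 p [0.5581 0.0231 0.1631] a -14.46 F [ 0.6 -0.6  0.3] open 69.8 q6 5
[[70,-0.263,0.044,0.007,0,0,0.05],[70,-0.525,0.088,0.015,0,0,0.101],[70,-0.788,0.131,0.022,0,0,0.151]]
[[70,-0.246,0.102,0.007,0,0,0.05],[70,-0.492,0.203,0.015,0,0,0.101],[70,-0.739,0.305,0.022,0,0,0.151]]
[[70,-0.217,0.154,0.007,0,0,0.05],[70,-0.434,0.309,0.015,0,0,0.101],[70,-0.651,0.463,0.022,0,0,0.151]]
[[70,-0.177,0.199,0.007,0,0,0.05],[70,-0.354,0.398,0.015,0,0,0.101],[70,-0.531,0.597,0.022,0,0,0.151]]
[[70,-0.128,0.234,0.007,0,0,0.05],[70,-0.256,0.467,0.015,0,0,0.101],[70,-0.383,0.701,0.022,0,0,0.151],[70,-0.383,0.701,0.022,0,0,0.151],[70,-0.383,0.701,0.022,0,0,0.151]]
[[70,0.0,0.0,0.177,0,0,0.0],[70,0.0,0.0,0.354,0,0,0.0],[70,0.0,0.0,0.531,0,0,0.0],[70,0.0,0.0,0.708,0,0,0.0]]
[[70,0.0,0.0,0.094,0,0,0.0],[70,0.0,0.0,0.188,0,0,0.0],[70,0.0,0.0,0.283,0,0,0.0],[70,0.0,0.0,0.377,0,0,0.0],[70,0.0,0.0,0.471,0,0,0.0],[70,0.0,0.0,0.471,0,0,0.0],[70,0.0,0.0,0.471,0,0,0.0]]
```

>>> drive_tool --pt "70 -0.26 0.044 0 0 0 0.05" --pt "70 -0.525 0.088 0 0 0 0.101" --pt "70 -0.788 0.131 0 0 0 0.151"

```text
time_s: 9.95
position: [0.5461, -0.0727, 0.1582]
tcp_rot: [[0.463, 0.887, -0.0], [0.887, -0.463, 0.0], [-0.0, -0.0, -1.0]]
force: [0.4, -0.5, 0.5]
opening: 0.804
grasp_force: 0.0
```

>>> drive_tool --pt "70 -0.246 0.102 0 0 0 0.05" --pt "70 -0.492 0.203 0 0 0 0.101" --pt "70 -0.739 0.305 0 0 0 0.151"

```text
time_s: 10.25
position: [0.5375, -0.1686, 0.1579]
tcp_rot: [[0.651, 0.759, -0.001], [0.759, -0.651, 0.001], [-0.0, -0.001, -1.0]]
force: [0.1, -0.4, -0.5]
opening: 0.804
grasp_force: 0.0
```

>>> drive_tool --pt "70 -0.217 0.154 0 0 0 0.05" --pt "70 -0.434 0.309 0 0 0 0.101" --pt "70 -0.651 0.463 0 0 0 0.151"

```text
time_s: 10.55
position: [0.5292, -0.2642, 0.1579]
tcp_rot: [[0.805, 0.594, -0.001], [0.594, -0.805, 0.001], [-0.0, -0.001, -1.0]]
force: [-0.5, -0.7, 0.4]
opening: 0.805
grasp_force: 0.0
```

>>> drive_tool --pt "70 -0.177 0.199 0 0 0 0.05" --pt "70 -0.354 0.398 0 0 0 0.101" --pt "70 -0.531 0.597 0 0 0 0.151"

```text
time_s: 10.85
position: [0.5207, -0.3596, 0.1577]
tcp_rot: [[0.918, 0.398, -0.001], [0.398, -0.918, 0.001], [-0.0, -0.001, -1.0]]
force: [0.9, -0.1, 1.3]
opening: 0.804
grasp_force: 0.0
```

>>> drive_tool --pt "70 -0.128 0.234 0 0 0 0.05" --pt "70 -0.256 0.467 0 0 0 0.101" --pt "70 -0.383 0.701 0 0 0 0.151" --pt "70 -0.383 0.701 0 0 0 0.151" --pt "70 -0.383 0.701 0 0 0 0.151" --pt "70 -0.383 0.701 0 0 0 0.151"

```text
time_s: 11.45
position: [0.5127, -0.4526, 0.1576]
tcp_rot: [[0.983, 0.186, -0.001], [0.186, -0.983, 0.002], [-0.001, -0.002, -1.0]]
force: [-0.1, 0.3, -1.7]
opening: 0.807
grasp_force: 0.0
```

```bash
python3 - <<'E'
from plan import *; from plate import P,YW
plan([(.5164,-.4546,.065,-79.3,70,2,.025),(.5164,-.4546,.0085,-79.3,70,3,.012)])
from m import *
c,R,t=cap("top"); W=cloud(c,R,t)
q=P(0,.053); S=sel(W,*q,.04,.05,.09); print(len(S),rect(S),S[:,2].max(),q)
c,R,t=cap("side"); W=cloud(c,R,t); S=sel(W,*q,.04,.05,.09); print(len(S),rect(S),S[:,2].max(),q)
E
```

```text
t 11.45 p [ 0.5127 -0.4526  0.1576] a -79.3 F [-0.1  0.3 -1.7] open 70.2 q6 28
[[70,0.007,0.006,0.193,0,0,0.0],[70,0.014,0.011,0.386,0,0,0.0],[70,0.02,0.017,0.579,0,0,0.0],[70,0.027,0.022,0.772,0,0,0.0],[70,0.027,0.022,0.772,0,0,0.0],[70,0.027,0.022,0.772,0,0,0.0]]
[[70,0.0,0.0,0.094,0,0,0.0],[70,0.0,0.0,0.188,0,0,0.0],[70,0.0,0.0,0.283,0,0,0.0],[70,0.0,0.0,0.377,0,0,0.0],[70,0.0,0.0,0.471,0,0,0.0],[70,0.0,0.0,0.471,0,0,0.0],[70,0.0,0.0,0.471,0,0,0.0],[70,0.0,0.0,0.471,0,0,0.0]]
214 (array([555.2,  21.3]), array([30.2, 44.4]), 75.5) 0.07660343568754646 [0.55503576 0.02354639]
235 (array([553.4,  23.7]), array([36.6, 45.1]), 76.5) 0.07661443375718559 [0.55503576 0.02354639]
```

>>> drive_tool --pt "70 0.007 0.006 0.19 0 0 0" --pt "70 0.014 0.011 0.39 0 0 0" --pt "70 0.02 0.017 0.58 0 0 0" --pt "70 0.027 0.022 0.772 0 0 0" --pt "70 0.027 0.022 0.772 0 0 0" --pt "70 0.027 0.022 0.772 0 0 0"

```text
time_s: 12.15
position: [0.5169, -0.4552, 0.0657]
tcp_rot: [[0.983, 0.186, -0.001], [0.186, -0.983, 0.001], [-0.0, -0.001, -1.0]]
force: [0.5, -0.5, 0.2]
opening: 0.804
grasp_force: 0.0
```

>>> drive_tool --pt "70 0 0 0.09 0 0 0" --pt "70 0 0 0.19 0 0 0" --pt "70 0 0 0.28 0 0 0" --pt "70 0 0 0.38 0 0 0" --pt "70 0 0 0.465 0 0 0" --pt "70 0 0 0.465 0 0 0" --pt "70 0 0 0.465 0 0 0"

```text
time_s: 12.85
position: [0.5165, -0.456, 0.0092]
tcp_rot: [[0.983, 0.185, -0.001], [0.185, -0.983, 0.001], [-0.0, -0.001, -1.0]]
force: [-0.5, 0.1, -0.1]
opening: 0.806
grasp_force: 0.0
```

>>> drive_tool --pt "55 0 0 0 0 0 0" --pt "48 0 0 0 0 0 0" --pt "40 0 0 0 0 0 0" --pt "30 0 0 0 0 0 0" --pt "30 0 0 0 0 0 0" --pt "30 0 0 0 0 0 0"

```text
time_s: 13.45
position: [0.5166, -0.4554, 0.0102]
tcp_rot: [[0.983, 0.185, -0.0], [0.185, -0.983, 0.001], [-0.0, -0.001, -1.0]]
force: [0.1, 2.1, 3.9]
opening: 0.501
grasp_force: 30.0
```

```bash
python3 - <<'E'
from plan import *; from plate import P,YW
q=P(0,-.053); print(q)
p=read_state()["position"]
plan([(p[0],p[1],.12,-79.3,30,0,.02),(*q,.12,YW,30,3),(*q,.060,YW,30,4,.015)],v=.03,w=6)
E
```

```text
[ 0.52876424 -0.07914639]
t 13.45 p [ 0.5166 -0.4554  0.0102] a -79.36 F [0.1 2.1 3.9] open 43.6 q6 29
[[30,0.0,0.0,-0.153,0,0,0.0],[30,0.0,0.0,-0.305,0,0,0.0],[30,0.0,0.0,-0.458,0,0,0.0],[30,0.0,0.0,-0.61,0,0,0.0],[30,0.0,0.0,-0.763,0,0,-0.001],[30,0.0,0.0,-0.915,0,0,-0.001]]
[[30,0.043,-0.191,0.0,0,0,-0.047],[30,0.085,-0.383,0.0,0,0,-0.094],[30,0.128,-0.574,0.0,0,0,-0.142],[30,0.17,-0.766,0.0,0,0,-0.189]]
[[30,0.094,-0.172,0.0,0,0,-0.047],[30,0.189,-0.344,0.0,0,0,-0.094],[30,0.283,-0.516,0.0,0,0,-0.142],[30,0.378,-0.687,0.0,0,0,-0.189]]
[[30,0.139,-0.139,0.0,0,0,-0.047],[30,0.277,-0.277,0.0,0,0,-0.094],[30,0.416,-0.416,0.0,0,0,-0.142],[30,0.555,-0.554,0.0,0,0,-0.189]]
[[30,0.172,-0.094,0.0,0,0,-0.047],[30,0.344,-0.189,0.0,0,0,-0.094],[30,0.516,-0.283,0.0,0,0,-0.142],[30,0.688,-0.377,0.0,0,0,-0.189],[30,0.688,-0.377,0.0,0,0,-0.189],[30,0.688,-0.377,0.0,0,0,-0.189],[30,0.688,-0.377,0.0,0,0,-0.189]]
[[30,0.0,0.0,0.125,0,0,0.0],[30,0.0,0.0,0.25,0,0,0.0],[30,0.0,0.0,0.375,0,0,0.0],[30,0.0,0.0,0.5,0,0,0.0],[30,0.0,0.0,0.5,0,0,0.0],[30,0.0,0.0,0.5,0,0,0.0],[30,0.0,0.0,0.5,0,0,0.0],[30,0.0,0.0,0.5,0,0,0.0]]
```

>>> drive_tool --pt "30 0 0 -0.15 0 0 0" --pt "30 0 0 -0.3 0 0 0" --pt "30 0 0 -0.46 0 0 0" --pt "30 0 0 -0.61 0 0 0" --pt "30 0 0 -0.76 0 0 0" --pt "30 0 0 -0.915 0 0 0"

```text
time_s: 14.05
position: [0.5168, -0.4568, 0.1219]
tcp_rot: [[0.983, 0.185, 0.001], [0.185, -0.983, -0.002], [0.001, 0.002, -1.0]]
force: [-0.0, -0.0, -2.6]
opening: 0.507
grasp_force: 30.0
```

>>> drive_tool --pt "30 0.043 -0.191 0 0 0 -0.047" --pt "30 0.085 -0.383 0 0 0 -0.094" --pt "30 0.128 -0.574 0 0 0 -0.142" --pt "30 0.17 -0.766 0 0 0 -0.189"

```text
time_s: 14.45
position: [0.5201, -0.362, 0.1213]
tcp_rot: [[0.891, 0.455, 0.002], [0.455, -0.891, -0.002], [0.001, 0.003, -1.0]]
force: [0.4, 0.3, -2.1]
opening: 0.501
grasp_force: 30.0
```

>>> drive_tool --pt "30 0.094 -0.172 0 0 0 -0.047" --pt "30 0.189 -0.344 0 0 0 -0.094" --pt "30 0.283 -0.516 0 0 0 -0.142" --pt "30 0.378 -0.687 0 0 0 -0.189"

```text
time_s: 14.85
position: [0.5235, -0.2679, 0.1213]
tcp_rot: [[0.728, 0.686, 0.002], [0.686, -0.728, -0.002], [0.0, 0.003, -1.0]]
force: [-0.0, -0.1, -2.8]
opening: 0.502
grasp_force: 30.0
```

>>> drive_tool --pt "30 0.139 -0.139 0 0 0 -0.047" --pt "30 0.277 -0.277 0 0 0 -0.094" --pt "30 0.416 -0.416 0 0 0 -0.142" --pt "30 0.555 -0.554 0 0 0 -0.189"

```text
time_s: 15.25
position: [0.5269, -0.1738, 0.1212]
tcp_rot: [[0.507, 0.862, 0.003], [0.862, -0.507, -0.002], [-0.0, 0.003, -1.0]]
force: [0.2, 0.9, -3.0]
opening: 0.5
grasp_force: 30.0
```

>>> drive_tool --pt "30 0.172 -0.094 0 0 0 -0.047" --pt "30 0.344 -0.189 0 0 0 -0.094" --pt "30 0.516 -0.283 0 0 0 -0.142" --pt "30 0.688 -0.377 0 0 0 -0.189" --pt "30 0.688 -0.377 0 0 0 -0.189" --pt "30 0.688 -0.377 0 0 0 -0.189"

```text
time_s: 15.85
position: [0.5301, -0.0801, 0.1208]
tcp_rot: [[0.248, 0.969, 0.003], [0.969, -0.248, -0.002], [-0.001, 0.003, -1.0]]
force: [0.3, -0.6, -2.6]
opening: 0.504
grasp_force: 30.0
```

>>> drive_tool --pt "30 0 0 0.125 0 0 0" --pt "30 0 0 0.25 0 0 0" --pt "30 0 0 0.375 0 0 0" --pt "30 0 0 0.5 0 0 0" --pt "30 0 0 0.5 0 0 0" --pt "30 0 0 0.5 0 0 0" --pt "30 0 0 0.5 0 0 0"

```text
time_s: 16.55
position: [0.5301, -0.0807, 0.0605]
tcp_rot: [[0.249, 0.968, 0.002], [0.968, -0.249, -0.001], [-0.0, 0.002, -1.0]]
force: [-0.2, 0.5, -3.2]
opening: 0.501
grasp_force: 30.0
```

```bash
python3 - <<'E'
from plan import *; from plate import P,YW
q=P(0,-.053); optics.capture("top")
plan([(*q,.0425,YW,30,3,.006)])
E
```

```text
t 16.6 p [ 0.5301 -0.0806  0.0606] a -14.41 F [-0.7 -0.3 -3.2] open 43.6 q6 -6
[[30,0.002,-0.003,0.038,0,0,0.0],[30,0.004,-0.007,0.075,0,0,0.0],[30,0.007,-0.01,0.113,0,0,-0.001],[30,0.009,-0.013,0.151,0,0,-0.001],[30,0.009,-0.013,0.151,0,0,-0.001],[30,0.009,-0.013,0.151,0,0,-0.001],[30,0.009,-0.013,0.151,0,0,-0.001]]
```

>>> drive_tool --pt "30 0.002 -0.003 0.038 0 0 0" --pt "30 0.004 -0.007 0.075 0 0 0" --pt "30 0.007 -0.01 0.113 0 0 0" --pt "30 0.009 -0.013 0.151 0 0 0" --pt "30 0.009 -0.013 0.151 0 0 0" --pt "30 0.009 -0.013 0.151 0 0 0"

```text
time_s: 17.2
position: [0.5278, -0.0783, 0.0412]
tcp_rot: [[0.248, 0.969, -0.001], [0.969, -0.248, 0.0], [0.0, -0.001, -1.0]]
force: [-0.4, -0.1, -3.5]
opening: 0.502
grasp_force: 30.0
```

```bash
python3 - <<'E'
from plan import *; from plate import P,YW
q=P(0,-.053); optics.capture("top")
plan([(*q,.0405,YW,30,3,.001)])
E
```

```text
t 17.25 p [ 0.528  -0.0784  0.0414] a -14.38 F [-0.3  0.6 -3.3] open 43.9 q6 -6
[[30,-0.002,0.004,0.004,0,0,0.0],[30,-0.004,0.008,0.007,0,0,0.0],[30,-0.004,0.008,0.007,0,0,0.0],[30,-0.004,0.008,0.007,0,0,0.0],[30,-0.004,0.008,0.007,0,0,0.0]]
```

>>> drive_tool --pt "30 -0.004 0.008 0.004 0 0 0" --pt "30 -0.004 0.008 0.004 0 0 0" --pt "30 -0.004 0.008 0.007 0 0 0" --pt "30 -0.004 0.008 0.007 0 0 0"

```text
time_s: 17.65
position: [0.5288, -0.0791, 0.0407]
tcp_rot: [[0.248, 0.969, 0.0], [0.969, -0.248, -0.0], [-0.0, 0.0, -1.0]]
force: [0.2, 0.1, -3.0]
opening: 0.504
grasp_force: 30.0
```

>>> drive_tool --pt "30 0 0 0.004 0 0 0" --pt "30 0 0 0.004 0 0 0"

```text
time_s: 17.85
position: [0.5288, -0.0791, 0.0402]
tcp_rot: [[0.248, 0.969, 0.0], [0.969, -0.248, -0.0], [-0.0, 0.0, -1.0]]
force: [0.7, 0.2, -2.5]
opening: 0.506
grasp_force: 30.0
```

>>> drive_tool --pt "30 0 0 0.004 0 0 0" --pt "30 0 0 0.004 0 0 0"

```text
time_s: 18.05
position: [0.5288, -0.0791, 0.0401]
tcp_rot: [[0.248, 0.969, 0.0], [0.969, -0.248, -0.0], [-0.0, 0.0, -1.0]]
force: [-1.1, -1.6, 2.5]
opening: 0.506
grasp_force: 30.0
```

Contact made, so I'm releasing and moving on to the arbor.

>>> drive_tool --pt "46 0 0 0 0 0 0" --pt "55 0 0 0 0 0 0" --pt "70 0 0 0 0 0 0" --pt "70 0 0 0 0 0 0"

```text
time_s: 18.45
position: [0.5289, -0.0792, 0.0396]
tcp_rot: [[0.248, 0.969, 0.0], [0.969, -0.248, -0.0], [-0.0, 0.0, -1.0]]
force: [-0.0, -0.5, -0.1]
opening: 0.717
grasp_force: 0.0
```

>>> drive_tool --pt "60 0 0 -0.1 0 0 0" --pt "60 0 0 -0.3 0 0 0" --pt "60 0 0 -0.5 0 0 0" --pt "60 0 0 -0.75 0 0 0" --pt "60 0 0 -1 0 0 0" --pt "60 0 0 -1 0 0 0" --pt "60 0 0 -1 0 0 0"

```text
time_s: 19.15
position: [0.5291, -0.0792, 0.1609]
tcp_rot: [[0.248, 0.969, 0.002], [0.969, -0.248, -0.001], [-0.0, 0.002, -1.0]]
force: [0.1, -0.2, 0.4]
opening: 0.69
grasp_force: 0.0
```

```bash
python3 - <<'E'
from plan import *; from plate import P,YW
plan([(.438,-.336,.15,-81.6,60,4,.035)])
E
```

```text
t 19.15 p [ 0.5291 -0.0792  0.1609] a -14.38 F [ 0.1 -0.2  0.4] open 60.0 q6 -6
[[60,-0.188,-0.017,0.008,0,0,0.065],[60,-0.377,-0.034,0.015,0,0,0.13],[60,-0.565,-0.051,0.023,0,0,0.196],[60,-0.754,-0.068,0.03,0,0,0.261]]
[[60,-0.181,0.056,0.008,0,0,0.065],[60,-0.361,0.112,0.015,0,0,0.13],[60,-0.542,0.168,0.023,0,0,0.196],[60,-0.723,0.224,0.03,0,0,0.261]]
[[60,-0.146,0.121,0.008,0,0,0.065],[60,-0.291,0.242,0.015,0,0,0.13],[60,-0.437,0.362,0.023,0,0,0.196],[60,-0.583,0.483,0.03,0,0,0.261],[60,-0.583,0.483,0.03,0,0,0.261],[60,-0.583,0.483,0.03,0,0,0.261],[60,-0.583,0.483,0.03,0,0,0.261],[60,-0.583,0.483,0.03,0,0,0.261]]
```

>>> drive_tool --pt "60 -0.188 -0.017 0 0 0 0.065" --pt "60 -0.377 -0.034 0 0 0 0.13" --pt "60 -0.565 -0.051 0 0 0 0.196" --pt "60 -0.754 -0.068 0 0 0 0.261"

```text
time_s: 19.55
position: [0.497, -0.1648, 0.1583]
tcp_rot: [[0.602, 0.798, -0.003], [0.798, -0.602, 0.002], [-0.0, -0.003, -1.0]]
force: [0.7, 0.3, 0.4]
opening: 0.689
grasp_force: 0.0
```

>>> drive_tool --pt "60 -0.181 0.056 0 0 0 0.065" --pt "60 -0.361 0.112 0 0 0 0.13" --pt "60 -0.542 0.168 0 0 0 0.196" --pt "60 -0.723 0.224 0 0 0 0.261"

```text
time_s: 19.95
position: [0.4666, -0.2503, 0.1582]
tcp_rot: [[0.861, 0.508, -0.003], [0.508, -0.861, 0.002], [-0.001, -0.003, -1.0]]
force: [0.6, 0.5, -0.9]
opening: 0.69
grasp_force: 0.0
```

>>> drive_tool --pt "60 -0.146 0.121 0 0 0 0.065" --pt "60 -0.291 0.242 0 0 0 0.13" --pt "60 -0.437 0.362 0 0 0 0.196" --pt "60 -0.583 0.483 0 0 0 0.261" --pt "60 -0.583 0.483 0 0 0 0.261" --pt "60 -0.583 0.483 0 0 0 0.261"

```text
time_s: 20.55
position: [0.4366, -0.3352, 0.1585]
tcp_rot: [[0.989, 0.145, -0.002], [0.145, -0.989, 0.003], [-0.001, -0.003, -1.0]]
force: [-0.2, -0.1, -0.5]
opening: 0.69
grasp_force: 0.0
```

```bash
python3 - <<'E'
from plan import *; from plate import P,YW
from m import *
for n in("top","side"):
    c,R,t=cap(n); W=cloud(c,R,t)
    for y in(.053,-.053):
        q=P(0,y); S=sel(W,*q,.04,.05,.09); print(n,len(S),rect(S),(q*1000).round(1))
plan([(.438,-.336,.07,-81.6,60,2,.02),(.438,-.336,.021,-81.6,60,3,.012)])
E
```

```text
top 212 (array([554.9,  21.4]), array([30.5, 44.1]), 75.8) [555.   23.5]
top 214 (array([529. , -80.4]), array([30. , 44.1]), 76.3) [528.8 -79.1]
side 209 (array([553.1,  23.1]), array([34.4, 45.9]), 70.6) [555.   23.5]
side 12 (array([514.3, -61.4]), array([13.,  8.]), 35.8) [528.8 -79.1]
t 20.65 p [ 0.437  -0.3344  0.1589] a -81.59 F [ 0.7  0.  -0.4] open 60.1 q6 33
[[60,0.001,0.003,0.148,0,0,0.0],[60,0.002,0.006,0.296,0,0,0.0],[60,0.004,0.008,0.444,0,0,0.0],[60,0.005,0.011,0.592,0,0,0.0],[60,0.006,0.014,0.74,0,0,0.0],[60,0.006,0.014,0.74,0,0,0.0],[60,0.006,0.014,0.74,0,0,0.0]]
[[60,0.0,0.0,0.082,0,0,0.0],[60,0.0,0.0,0.163,0,0,0.0],[60,0.0,0.0,0.245,0,0,0.0],[60,0.0,0.0,0.327,0,0,0.0],[60,0.0,0.0,0.408,0,0,0.0],[60,0.0,0.0,0.408,0,0,0.0],[60,0.0,0.0,0.408,0,0,0.0],[60,0.0,0.0,0.408,0,0,0.0]]
```

>>> drive_tool --pt "60 0.002 0.003 0.15 0 0 0" --pt "60 0.003 0.006 0.3 0 0 0" --pt "60 0.004 0.009 0.45 0 0 0" --pt "60 0.005 0.012 0.6 0 0 0" --pt "60 0.006 0.014 0.74 0 0 0" --pt "60 0.006 0.014 0.74 0 0 0"

```text
time_s: 21.25
position: [0.4374, -0.3348, 0.0688]
tcp_rot: [[0.989, 0.147, -0.004], [0.147, -0.989, 0.004], [-0.003, -0.005, -1.0]]
force: [0.6, -0.3, -0.4]
opening: 0.691
grasp_force: 0.0
```

>>> drive_tool --pt "60 0 0 0.08 0 0 0" --pt "60 0 0 0.16 0 0 0" --pt "60 0 0 0.245 0 0 0" --pt "60 0 0 0.327 0 0 0" --pt "60 0 0 0.408 0 0 0" --pt "60 0 0 0.408 0 0 0" --pt "60 0 0 0.408 0 0 0" --pt "60 0 0 0.408 0 0 0"

```text
time_s: 22.05
position: [0.4386, -0.3377, 0.0221]
tcp_rot: [[0.989, 0.145, 0.0], [0.145, -0.989, -0.0], [0.0, 0.001, -1.0]]
force: [0.7, 0.3, -0.3]
opening: 0.688
grasp_force: 0.0
```

```bash
python3 - <<'E'
from plan import *
plan([])
c,R,t=cap("side")
cv2.imwrite("pics/s2.png",cv2.resize(c["color"][230:410,200:420],None,fx=3.2,fy=3.2,interpolation=cv2.INTER_CUBIC))
E
```

```text
t 22.05 p [ 0.4386 -0.3377  0.0221] a -81.68 F [ 0.7  0.3 -0.3] open 59.9 q6 33
```

View pics/s2.png

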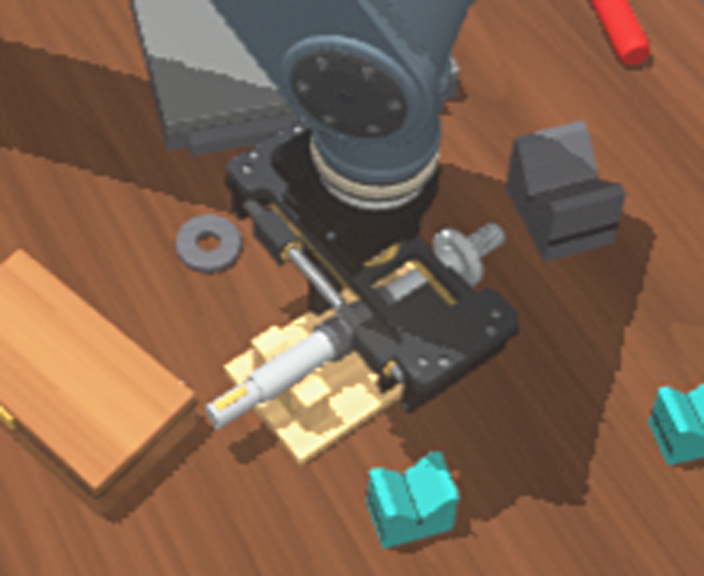

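The fingers straddle the dark middle section at crop (350,315), with the flange away at (460,250). Closing now.

>>> drive_tool --pt "45 0 -0.008 0 0 0 0" --pt "35 0 -0.008 0 0 0 0" --pt "28 0 -0.008 0 0 0 0" --pt "15 0 -0.008 0 0 0 0" --pt "15 0 -0.008 0 0 0 0" --pt "15 0 -0.008 0 0 0 0" --pt "15 0 -0.008 0 0 0 0"

```text
time_s: 22.8
position: [0.4379, -0.335, 0.0219]
tcp_rot: [[0.99, 0.144, -0.001], [0.144, -0.99, 0.003], [-0.001, -0.003, -1.0]]
force: [1.8, 4.5, 2.2]
opening: 0.288
grasp_force: 30.0
```

>>> drive_tool --pt "15 0 0 -0.05 0 0 0" --pt "15 0 0 -0.12 0 0 0" --pt "15 0 0 -0.25 0 0 0" --pt "15 0 0 -0.4 0 0 0" --pt "15 0 0 -0.6 0 0 0" --pt "15 0 0 -0.8 0 0 0" --pt "15 0 0 -1 0 0 0" --pt "15 0 0 -1 0 0 0"

```text
time_s: 23.6
position: [0.4397, -0.3388, 0.145]
tcp_rot: [[0.989, 0.145, 0.005], [0.145, -0.989, -0.007], [0.004, 0.007, -1.0]]
force: [1.2, -1.0, -7.2]
opening: 0.291
grasp_force: 30.0
```

```bash
python3 - <<'E'
from plan import *; from plate import P,YW,C
from m import *
for n in("top","side"):
    c,R,t=cap(n); W=cloud(c,R,t); p=read_state()["position"]
    S=sel(W,p[0],p[1],.14,p[2]+.0,p[2]+.045)
    cv2.imwrite(f"pics/lift_{n}.png",cv2.resize(c["color"][170:320,330:480] if n=="top" else c["color"][200:400,220:420],(400,400),interpolation=cv2.INTER_CUBIC))
cv2.imwrite("pics/lift.png",np.hstack([cv2.imread(f"pics/lift_{n}.png") for n in("top","side")]))
plan([(*C,.145,YW,15,4)],v=.025,w=6)
E
```

```text
t 23.7 p [ 0.4379 -0.3367  0.1418] a -81.68 F [-1.   0.6 -7.7] open 25.3 q6 33
[[15,0.082,-0.161,-0.002,0,0,-0.052],[15,0.164,-0.323,-0.004,0,0,-0.104],[15,0.246,-0.484,-0.005,0,0,-0.157],[15,0.328,-0.646,-0.007,0,0,-0.209],[15,0.41,-0.807,-0.009,0,0,-0.261]]
[[15,0.137,-0.118,-0.002,0,0,-0.052],[15,0.275,-0.236,-0.004,0,0,-0.104],[15,0.412,-0.354,-0.005,0,0,-0.157],[15,0.55,-0.472,-0.007,0,0,-0.209],[15,0.687,-0.589,-0.009,0,0,-0.261]]
[[15,0.172,-0.057,-0.002,0,0,-0.052],[15,0.344,-0.113,-0.004,0,0,-0.104],[15,0.516,-0.17,-0.005,0,0,-0.157],[15,0.688,-0.226,-0.007,0,0,-0.209],[15,0.86,-0.283,-0.009,0,0,-0.261],[15,0.86,-0.283,-0.009,0,0,-0.261],[15,0.86,-0.283,-0.009,0,0,-0.261],[15,0.86,-0.283,-0.009,0,0,-0.261]]
```

View pics/lift.png

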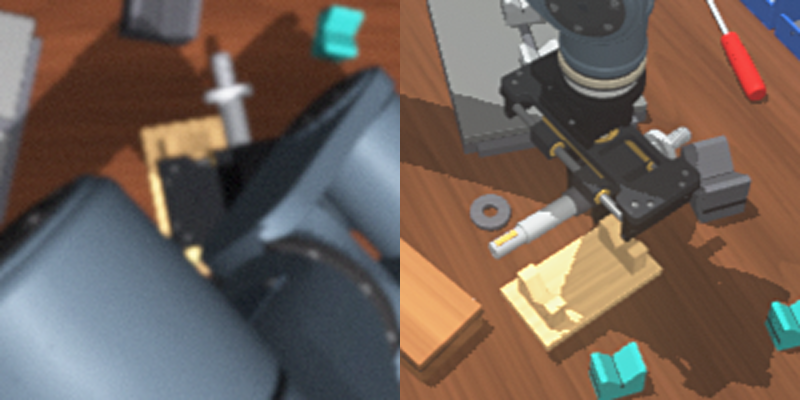

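The arbor is lifted clear of the rest and held level, as far as the picture shows. Carrying it to the plate.

>>> drive_tool --pt "15 0.082 -0.161 0 0 0 -0.052" --pt "15 0.164 -0.323 0 0 0 -0.104" --pt "15 0.246 -0.484 0 0 0 -0.157" --pt "15 0.328 -0.646 0 0 0 -0.209" --pt "15 0.41 -0.807 0 0 0 -0.261"

```text
time_s: 24.2
position: [0.4718, -0.232, 0.1398]
tcp_rot: [[0.858, 0.514, -0.004], [0.514, -0.858, 0.002], [-0.002, -0.004, -1.0]]
force: [-0.1, -0.3, -6.8]
opening: 0.289
grasp_force: 30.0
```

>>> drive_tool --pt "15 0.137 -0.118 0 0 0 -0.052" --pt "15 0.275 -0.236 0 0 0 -0.104" --pt "15 0.412 -0.354 0 0 0 -0.157" --pt "15 0.55 -0.472 0 0 0 -0.209" --pt "15 0.687 -0.589 0 0 0 -0.261"

```text
time_s: 24.7
position: [0.5064, -0.1294, 0.1399]
tcp_rot: [[0.597, 0.802, -0.004], [0.803, -0.597, 0.002], [-0.001, -0.004, -1.0]]
force: [0.8, -0.4, -7.1]
opening: 0.289
grasp_force: 30.0
```

>>> drive_tool --pt "15 0.172 -0.057 0 0 0 -0.052" --pt "15 0.344 -0.113 0 0 0 -0.104" --pt "15 0.516 -0.17 0 0 0 -0.157" --pt "15 0.688 -0.226 0 0 0 -0.209" --pt "15 0.86 -0.283 0 0 0 -0.261" --pt "15 0.86 -0.283 0 0 0 -0.261" --pt "15 0.86 -0.283 0 0 0 -0.261"

```text
time_s: 25.4
position: [0.5411, -0.0272, 0.1402]
tcp_rot: [[0.247, 0.969, -0.004], [0.969, -0.247, 0.0], [-0.001, -0.004, -1.0]]
force: [-0.2, -0.4, -7.0]
opening: 0.289
grasp_force: 30.0
```

```bash
python3 - <<'E'
from plan import *; from plate import P,YW,C,a
from m import *
p=read_state()["position"]; T=[]
for n in("top","side"):
    c,R,t=cap(n); W=cloud(c,R,t).reshape(-1,3)
    d=W[:,:2]-p[:2]; y=d@[-np.sin(a),np.cos(a)]; x=d@[np.cos(a),np.sin(a)]
    for lo,hi in((-.11,-.09),(-.075,-.045),(.045,.075),(.081,.087),(.095,.118)):
        m=(y>lo)&(y<hi)&(abs(x)<.025)&(W[:,2]>.12)&(W[:,2]<.2)
        if m.sum(): print(n,lo,hi,m.sum(),"zmax",np.percentile(W[m,2],95).round(4),"x mid",((np.percentile(x[m],4)+np.percentile(x[m],96))/2).round(4))
    m=(abs(x)<.025)&(W[:,2]>.145)&(W[:,2]<.2)&(abs(y)<.14); print("ends y",np.percentile(y[m],[.3,99.7]).round(4))
plan([(*C,.075,YW,15,3,.015),(*C,.055,YW,15,3,.006)])
E
```

```text
top -0.11 -0.09 57 zmax 0.1708 x mid 0.0007
top -0.075 -0.045 11 zmax 0.1692 x mid -0.0019
top 0.045 0.075 27 zmax 0.1697 x mid -0.005
top 0.095 0.118 60 zmax 0.1666 x mid 0.0002
ends y [-0.1127  0.1179]
side -0.11 -0.09 56 zmax 0.1707 x mid -0.0013
side -0.075 -0.045 83 zmax 0.1711 x mid -0.0013
side 0.045 0.075 7 zmax 0.1688 x mid 0.0054
ends y [-0.1131  0.0556]
t 25.5 p [ 0.5414 -0.0281  0.1408] a -14.42 F [ 0.1 -0.1 -7. ] open 25.3 q6 0
[[15,0.001,0.001,0.11,0,0,0.0],[15,0.001,0.002,0.219,0,0,0.0],[15,0.002,0.002,0.329,0,0,0.0],[15,0.003,0.003,0.439,0,0,-0.001],[15,0.003,0.004,0.548,0,0,-0.001],[15,0.003,0.004,0.548,0,0,-0.001],[15,0.003,0.004,0.548,0,0,-0.001],[15,0.003,0.004,0.548,0,0,-0.001]]
[[15,0.0,0.0,0.042,0,0,0.0],[15,0.0,0.0,0.083,0,0,0.0],[15,0.0,0.0,0.125,0,0,0.0],[15,0.0,0.0,0.167,0,0,0.0],[15,0.0,0.0,0.167,0,0,0.0],[15,0.0,0.0,0.167,0,0,0.0],[15,0.0,0.0,0.167,0,0,0.0]]
```

>>> drive_tool --pt "15 0.01 0.001 0.11 0 0 0" --pt "15 0.01 0.002 0.22 0 0 0" --pt "15 0.01 0.002 0.33 0 0 0" --pt "15 0.01 0.003 0.44 0 0 0" --pt "15 0.01 0.004 0.548 0 0 0" --pt "15 0.01 0.004 0.548 0 0 0"

```text
time_s: 26.1
position: [0.5415, -0.0268, 0.0741]
tcp_rot: [[0.249, 0.968, -0.004], [0.968, -0.249, 0.001], [-0.0, -0.004, -1.0]]
force: [-0.9, -1.2, -7.4]
opening: 0.284
grasp_force: 30.0
```

>>> drive_tool --pt "15 0 0 0.042 0 0 0" --pt "15 0 0 0.083 0 0 0" --pt "15 0 0 0.125 0 0 0" --pt "15 0 0 0.16 0 0 0" --pt "15 0 0 0.16 0 0 0" --pt "15 0 0 0.16 0 0 0"

```text
time_s: 26.7
position: [0.5431, -0.0266, 0.0569]
tcp_rot: [[0.248, 0.969, 0.0], [0.969, -0.248, -0.0], [-0.0, 0.0, -1.0]]
force: [-0.1, 0.3, -7.0]
opening: 0.289
grasp_force: 30.0
```

```bash
python3 - <<'E'
from plan import *; from plate import P,YW,C,a
optics.capture("top"); plan([(*P(0,.001),.0515,YW,15,2,.002)])
c,R,t=cap("side")
cv2.imwrite("pics/s3.png",cv2.resize(c["color"][150:310,200:400],None,fx=3.5,fy=3.5,interpolation=cv2.INTER_CUBIC))
E
```

```text
t 26.75 p [ 0.5432 -0.0266  0.0571] a -14.38 F [-0.1  0.5 -7.6] open 25.0 q6 0
[[15,-0.001,-0.003,0.016,0,0,0.0],[15,-0.002,-0.005,0.031,0,0,0.0],[15,-0.004,-0.008,0.047,0,0,0.0],[15,-0.004,-0.008,0.047,0,0,0.0],[15,-0.004,-0.008,0.047,0,0,0.0]]
```

View pics/s3.png

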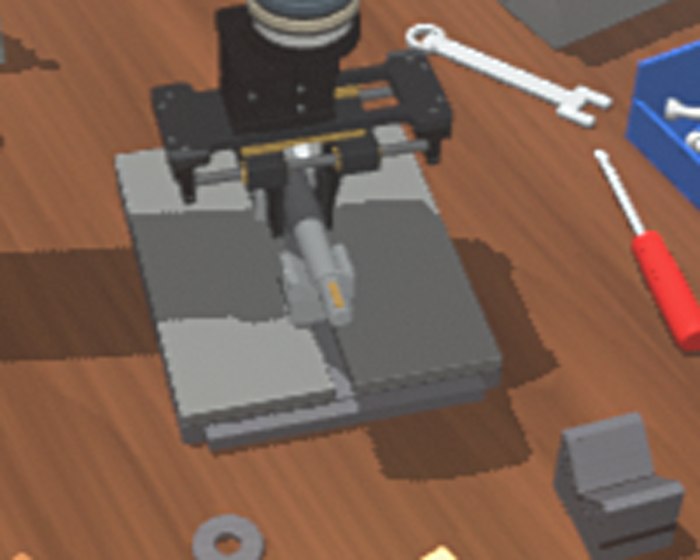

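The arbor hangs over the vees along the slot, with its plain end towards the camera at crop (335,300). Lowering slowly.

>>> drive_tool --pt "15 -0.004 -0.008 0.015 0 0 0" --pt "15 -0.004 -0.008 0.03 0 0 0" --pt "15 -0.004 -0.008 0.045 0 0 0" --pt "15 -0.004 -0.008 0.045 0 0 0" --pt "15 -0.004 -0.008 0.045 0 0 0"

```text
time_s: 27.3
position: [0.542, -0.0269, 0.0515]
tcp_rot: [[0.248, 0.969, -0.0], [0.969, -0.248, -0.0], [-0.0, -0.0, -1.0]]
force: [-0.8, 0.8, -6.9]
opening: 0.289
grasp_force: 30.0
```

>>> drive_tool --pt "15 0 0 0.004 0 0 0" --pt "15 0 0 0.008 0 0 0" --pt "15 0 0 0.008 0 0 0"

```text
time_s: 27.6
position: [0.5422, -0.0269, 0.0507]
tcp_rot: [[0.249, 0.969, 0.0], [0.969, -0.249, -0.0], [0.0, 0.0, -1.0]]
force: [-0.1, 0.4, -6.9]
opening: 0.289
grasp_force: 30.0
```

>>> drive_tool --pt "15 0 0 0.004 0 0 0" --pt "15 0 0 0.004 0 0 0"

```text
time_s: 27.8
position: [0.5423, -0.0269, 0.0503]
tcp_rot: [[0.249, 0.969, 0.001], [0.969, -0.249, -0.0], [0.0, 0.001, -1.0]]
force: [0.3, -0.5, -5.3]
opening: 0.286
grasp_force: 30.0
```

>>> drive_tool --pt "15 0 0 0.004 0 0 0" --pt "15 0 0 0.004 0 0 0"

```text
time_s: 28.0
position: [0.5423, -0.027, 0.0502]
tcp_rot: [[0.249, 0.969, 0.001], [0.969, -0.249, -0.0], [0.0, 0.001, -1.0]]
force: [-1.9, -0.8, -0.6]
opening: 0.288
grasp_force: 30.0
```

>>> drive_tool --pt "15 0 0 0.003 0 0 0" --pt "15 0 0 0.003 0 0 0"

```text
time_s: 28.2
position: [0.5423, -0.027, 0.0502]
tcp_rot: [[0.248, 0.969, 0.001], [0.969, -0.248, -0.0], [-0.0, 0.001, -1.0]]
force: [-2.8, -0.6, 6.4]
opening: 0.294
grasp_force: 30.0
```

>>> drive_tool --pt "27 0 0 0 0 0 0" --pt "32 0 0 0 0 0 0" --pt "45 0 0 0 0 0 0" --pt "55 0 0 0 0 0 0" --pt "55 0 0 0 0 0 0"

```text
time_s: 28.7
position: [0.5421, -0.0269, 0.0491]
tcp_rot: [[0.248, 0.969, 0.0], [0.969, -0.248, -0.0], [0.0, 0.0, -1.0]]
force: [1.4, 0.0, 0.3]
opening: 0.556
grasp_force: 0.0
```

>>> drive_tool --pt "55 0 0 -0.08 0 0 0" --pt "55 0 0 -0.2 0 0 0" --pt "55 0 0 -0.4 0 0 0" --pt "55 0 0 -0.6 0 0 0" --pt "55 0 0 -0.8 0 0 0" --pt "55 0 0 -1 0 0 0"

```text
time_s: 29.3
position: [0.5419, -0.0268, 0.1709]
tcp_rot: [[0.248, 0.969, 0.0], [0.969, -0.248, -0.0], [-0.0, 0.0, -1.0]]
force: [0.6, -0.4, -0.2]
opening: 0.631
grasp_force: 0.0
```

>>> drive_tool --pt "55 0 0 -0.3 0 0 0" --pt "55 0 0 -0.6 0 0 0" --pt "55 0 0 -0.8 0 0 0" --pt "55 0 0 -0.8 0 0 0" --pt "55 0 0 -0.8 0 0 0"

```text
time_s: 29.8
position: [0.5417, -0.0268, 0.2658]
tcp_rot: [[0.248, 0.969, 0.001], [0.969, -0.248, -0.0], [-0.0, 0.001, -1.0]]
force: [-0.9, -0.4, -0.3]
opening: 0.634
grasp_force: 0.0
```

```bash
python3 - <<'E'
from plan import *; from plate import P,YW
plan([(.431,.325,.262,-3.9,55,4,.035)])
E
```

```text
t 29.8 p [ 0.5417 -0.0268  0.2658] a -14.38 F [-0.9 -0.4 -0.3] open 55.2 q6 0
[[55,0.218,-0.135,0.003,0,0,-0.01],[55,0.435,-0.27,0.005,0,0,-0.02],[55,0.653,-0.405,0.008,0,0,-0.03]]
[[55,0.223,-0.125,0.003,0,0,-0.01],[55,0.447,-0.25,0.005,0,0,-0.02],[55,0.67,-0.375,0.008,0,0,-0.03]]
[[55,0.229,-0.115,0.003,0,0,-0.01],[55,0.458,-0.229,0.005,0,0,-0.02],[55,0.687,-0.344,0.008,0,0,-0.03]]
[[55,0.234,-0.104,0.003,0,0,-0.01],[55,0.468,-0.208,0.005,0,0,-0.02],[55,0.702,-0.312,0.008,0,0,-0.03],[55,0.702,-0.312,0.008,0,0,-0.03],[55,0.702,-0.312,0.008,0,0,-0.03],[55,0.702,-0.312,0.008,0,0,-0.03],[55,0.702,-0.312,0.008,0,0,-0.03]]
```

>>> drive_tool --pt "55 0.218 -0.135 0 0 0 -0.01" --pt "55 0.435 -0.27 0 0 0 -0.02" --pt "55 0.653 -0.405 0 0 0 -0.03"

```text
time_s: 30.1
position: [0.5126, 0.0619, 0.2633]
tcp_rot: [[0.205, 0.979, -0.004], [0.979, -0.205, 0.0], [-0.0, -0.004, -1.0]]
force: [-0.2, 0.7, 0.7]
opening: 0.635
grasp_force: 0.0
```

>>> drive_tool --pt "55 0.223 -0.125 0 0 0 -0.01" --pt "55 0.447 -0.25 0 0 0 -0.02" --pt "55 0.67 -0.375 0 0 0 -0.03"

```text
time_s: 30.4
position: [0.4849, 0.1499, 0.2634]
tcp_rot: [[0.16, 0.987, -0.004], [0.987, -0.16, -0.0], [-0.001, -0.004, -1.0]]
force: [0.4, 0.3, 0.7]
opening: 0.634
grasp_force: 0.0
```

>>> drive_tool --pt "55 0.229 -0.115 0 0 0 -0.01" --pt "55 0.458 -0.229 0 0 0 -0.02" --pt "55 0.687 -0.344 0 0 0 -0.03"

```text
time_s: 30.7
position: [0.4574, 0.2377, 0.2633]
tcp_rot: [[0.115, 0.993, -0.004], [0.993, -0.115, -0.001], [-0.002, -0.004, -1.0]]
force: [0.2, 0.4, -0.3]
opening: 0.633
grasp_force: 0.0
```

>>> drive_tool --pt "55 0.234 -0.104 0 0 0 -0.01" --pt "55 0.468 -0.208 0 0 0 -0.02" --pt "55 0.702 -0.312 0 0 0 -0.03" --pt "55 0.702 -0.312 0 0 0 -0.03" --pt "55 0.702 -0.312 0 0 0 -0.03" --pt "55 0.702 -0.312 0 0 0 -0.03"

```text
time_s: 31.3
position: [0.4314, 0.324, 0.2642]
tcp_rot: [[0.072, 0.997, -0.002], [0.997, -0.072, -0.002], [-0.002, -0.002, -1.0]]
force: [0.2, -0.8, -0.3]
opening: 0.632
grasp_force: 0.0
```

```bash
python3 - <<'E'
from plan import *; from plate import P,YW,C,a
from m import *
for n in("top","side"):
    c,R,t=cap(n); W=cloud(c,R,t).reshape(-1,3)
    d=W[:,:2]-C; y=d@[-np.sin(a),np.cos(a)]; x=d@[np.cos(a),np.sin(a)]
    for lo,hi in((-.11,-.085),(-.06,-.03),(-.02,.02),(.03,.06),(.081,.087),(.095,.118)):
        m=(y>lo)&(y<hi)&(abs(x)<.025)&(W[:,2]>.06)&(W[:,2]<.11)
        if m.sum()>3: print(n,lo,hi,m.sum(),"z95",np.percentile(W[m,2],95).round(4),"x",np.percentile(x[m&(W[:,2]>.072)],[5,95]).round(4))
    m=(abs(x)<.007)&(W[:,2]>.06)&(W[:,2]<.1)&(abs(y)<.15); print("ends y",y[m].min().round(4),y[m].max().round(4))
    I=c["color"]; 
    if n=="top":
        cv2.imwrite("pics/t4.png",cv2.resize(I[140:280,110:350],None,fx=3.3,fy=3.3,interpolation=cv2.INTER_CUBIC))
plan([(.431,.325,.212,-3.9,55,3,.02),(.431,.325,.150,-3.9,55,3,.012)])
E
```

```text
top -0.11 -0.085 63 z95 0.08 x [-0.006   0.0067]
top -0.06 -0.03 172 z95 0.0799 x [-0.009   0.0086]
top -0.02 0.02 160 z95 0.0835 x [-0.0105  0.0105]
top 0.03 0.06 186 z95 0.0796 x [-0.0078  0.015 ]
top 0.081 0.087 34 z95 0.0892 x [-0.0165  0.0155]
top 0.095 0.118 53 z95 0.0778 x [-0.0047  0.0058]
ends y -0.1122 0.1192
side -0.11 -0.085 66 z95 0.0808 x [-0.0073  0.004 ]
side -0.06 -0.03 154 z95 0.0802 x [-0.019   0.0148]
side -0.02 0.02 123 z95 0.0845 x [-0.0128  0.0092]
side 0.03 0.06 146 z95 0.0804 x [-0.0202  0.0162]
side 0.081 0.087 73 z95 0.0895 x [-0.0184  0.0126]
side 0.095 0.118 23 z95 0.0786 x [-0.0086  0.0035]
ends y -0.1129 0.1191
t 31.4 p [0.4319 0.3239 0.2647] a -4.16 F [-0.3 -1.1 -0.4] open 54.9 q6 29
[[55,0.003,-0.003,0.147,0,0,-0.001],[55,0.006,-0.006,0.293,0,0,-0.002],[55,0.008,-0.008,0.44,0,0,-0.003],[55,0.008,-0.008,0.44,0,0,-0.003],[55,0.008,-0.008,0.44,0,0,-0.003],[55,0.008,-0.008,0.44,0,0,-0.003]]
[[55,0.0,0.0,0.086,0,0,0.0],[55,0.0,0.0,0.172,0,0,0.0],[55,0.0,0.0,0.258,0,0,0.0],[55,0.0,0.0,0.344,0,0,0.0],[55,0.0,0.0,0.431,0,0,0.0],[55,0.0,0.0,0.517,0,0,0.0],[55,0.0,0.0,0.517,0,0,0.0],[55,0.0,0.0,0.517,0,0,0.0]]
```

View pics/t4.png

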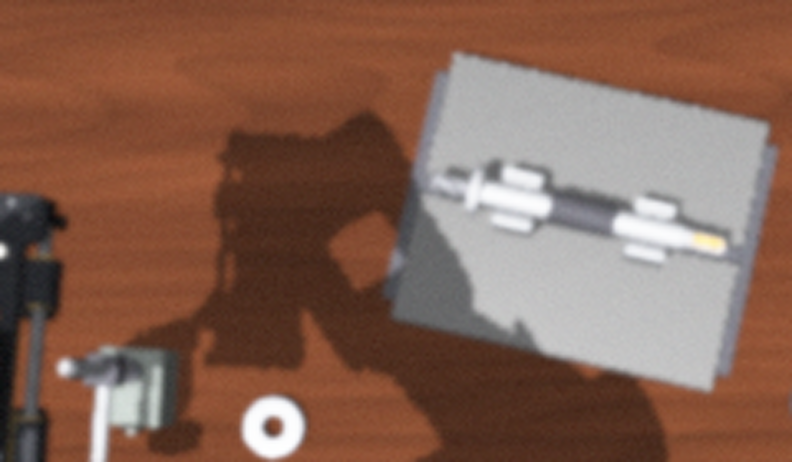

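The crop shows the arbor lying in both vees along the slot, its flange to the left at (472,190) and its plain end right at (715,243). It is centred on the plate. Lowering over the stand's column.

>>> drive_tool --pt "55 0.003 0 0.147 0 0 0" --pt "55 0.006 0 0.293 0 0 0" --pt "55 0.008 -0.004 0.44 0 0 -0.003" --pt "55 0.008 -0.004 0.44 0 0 -0.003" --pt "55 0.008 -0.004 0.44 0 0 -0.003"

```text
time_s: 31.9
position: [0.4318, 0.3254, 0.2126]
tcp_rot: [[0.068, 0.998, -0.0], [0.998, -0.068, -0.0], [-0.0, -0.0, -1.0]]
force: [0.1, 0.4, 0.6]
opening: 0.631
grasp_force: 0.0
```

>>> drive_tool --pt "55 0 0 0.086 0 0 0" --pt "55 0 0 0.172 0 0 0" --pt "55 0 0 0.258 0 0 0" --pt "55 0 0 0.344 0 0 0" --pt "55 0 0 0.431 0 0 0" --pt "55 0 0 0.5 0 0 0" --pt "55 0 0 0.5 0 0 0" --pt "55 0 0 0.5 0 0 0"

```text
time_s: 32.7
position: [0.4314, 0.326, 0.1522]
tcp_rot: [[0.066, 0.998, -0.0], [0.998, -0.066, -0.0], [-0.0, -0.0, -1.0]]
force: [0.8, 0.6, -0.8]
opening: 0.629
grasp_force: 0.0
```

```bash
python3 - <<'E'
from plan import *
plan([(.431,.325,.150,-3.9,55,1)])
c,R,t=cap("side")
cv2.imwrite("pics/s5.png",cv2.resize(c["color"][60:200,110:270],None,fx=4,fy=4,interpolation=cv2.INTER_CUBIC))
E
```

```text
t 32.7 p [0.4314 0.326  0.1522] a -3.81 F [ 0.8  0.6 -0.8] open 54.8 q6 29
[[55,-0.009,-0.003,0.018,0,0,0.001],[55,-0.009,-0.003,0.018,0,0,0.001]]
```

View pics/s5.png

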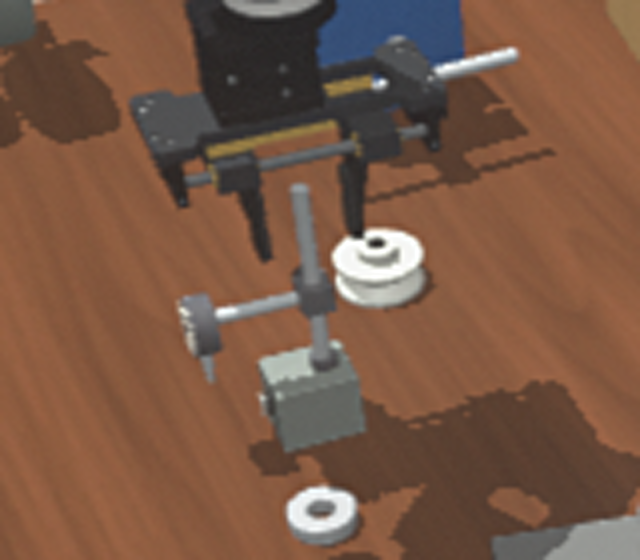

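The column stands between the open fingers (crop (303,230)), and the dial is clear below them at (200,325). Gripping and lifting a little.

>>> drive_tool --pt "40 0 0 0 0 0 0" --pt "25 0 0 0 0 0 0" --pt "16 0 0 0 0 0 0" --pt "12 0 0 0 0 0 0" --pt "5 0 0 0 0 0 0" --pt "5 0 0 0 0 0 0" --pt "5 0 0 0 0 0 0" --pt "5 0 0 0 0 0 0"

```text
time_s: 33.55
position: [0.4306, 0.326, 0.1525]
tcp_rot: [[0.067, 0.998, -0.002], [0.998, -0.067, -0.0], [-0.0, -0.002, -1.0]]
force: [-3.2, 0.6, 1.1]
opening: 0.129
grasp_force: 30.0
```

```bash
python3 - <<'E'
from plan import *
plan([])
E
```

```text
t 33.55 p [0.4306 0.326  0.1525] a -3.82 F [-3.2  0.6  1.1] open 11.2 q6 29
```

>>> drive_tool --pt "5 0 0 -0.04 0 0 0" --pt "5 0 0 -0.1 0 0 0" --pt "5 0 0 -0.2 0 0 0" --pt "5 0 0 -0.35 0 0 0" --pt "5 0 0 -0.5 0 0 0" --pt "5 0 0 -0.7 0 0 0" --pt "5 0 0 -0.9 0 0 0" --pt "5 0 0 -0.9 0 0 0"

```text
time_s: 34.35
position: [0.4339, 0.3272, 0.2644]
tcp_rot: [[0.066, 0.998, 0.009], [0.998, -0.066, 0.004], [0.005, 0.008, -1.0]]
force: [2.1, 1.6, -7.6]
opening: 0.129
grasp_force: 30.0
```

```bash
python3 - <<'E'
from plan import *; from plate import *
from m import *
p=read_state()["position"]
for n in("top","side"):
    c,R,t=cap(n); W=cloud(c,R,t)
    for z0,z1 in((.08,.13),(.135,.165),(.195,.25)):
        S=sel(W,p[0]-.03,p[1],.13,z0,z1); print(n,z0,len(S),rect(S) if len(S)>3 else "",S[:,2].max().round(3) if len(S) else"")
    if n=="side":cv2.imwrite("pics/s6.png",cv2.resize(c["color"][20:200,90:290],None,fx=3,fy=3,interpolation=cv2.INTER_CUBIC))
q=P(.08,0); print(q)
plan([(*q,.272,YW,5,4)],v=.025,w=6)
E
```

```text
top 0.08 50 (array([423.8, 303.7]), array([ 2.6, 57.7]), 85.3) 0.13
top 0.135 454 (array([421.4, 324.7]), array([46.8, 65.1]), 88.9) 0.165
top 0.195 344 (array([395.6, 332.1]), array([101.5,  39.1]), 2.2) 0.25
side 0.08 131 (array([408.2, 315.1]), array([40.9, 76.9]), 47.8) 0.13
side 0.135 403 (array([418.1, 327. ]), array([57.3, 67.8]), 85.4) 0.165
side 0.195 377 (array([392., 331.]), array([101.7,  41.5]), 2.4) 0.249
[ 0.61940399 -0.04762756]
t 34.45 p [0.4314 0.3259 0.2607] a -3.81 F [ 0.7 -0.3 -7.7] open 11.6 q6 29
[[5,-0.15,0.089,-0.005,0,0,0.006],[5,-0.3,0.177,-0.009,0,0,0.012],[5,-0.45,0.266,-0.014,0,0,0.018],[5,-0.6,0.354,-0.019,0,0,0.025],[5,-0.75,0.443,-0.024,0,0,0.031]]
[[5,-0.146,0.095,-0.005,0,0,0.006],[5,-0.292,0.191,-0.009,0,0,0.012],[5,-0.438,0.286,-0.014,0,0,0.018],[5,-0.583,0.381,-0.019,0,0,0.025],[5,-0.729,0.477,-0.024,0,0,0.031]]
[[5,-0.141,0.102,-0.005,0,0,0.006],[5,-0.283,0.204,-0.009,0,0,0.012],[5,-0.424,0.306,-0.014,0,0,0.018],[5,-0.565,0.408,-0.019,0,0,0.025],[5,-0.707,0.51,-0.024,0,0,0.031]]
[[5,-0.136,0.108,-0.005,0,0,0.006],[5,-0.273,0.217,-0.009,0,0,0.012],[5,-0.409,0.325,-0.014,0,0,0.018],[5,-0.546,0.433,-0.019,0,0,0.025],[5,-0.682,0.542,-0.024,0,0,0.031],[5,-0.682,0.542,-0.024,0,0,0.031],[5,-0.682,0.542,-0.024,0,0,0.031],[5,-0.682,0.542,-0.024,0,0,0.031]]
```

View pics/s6.png

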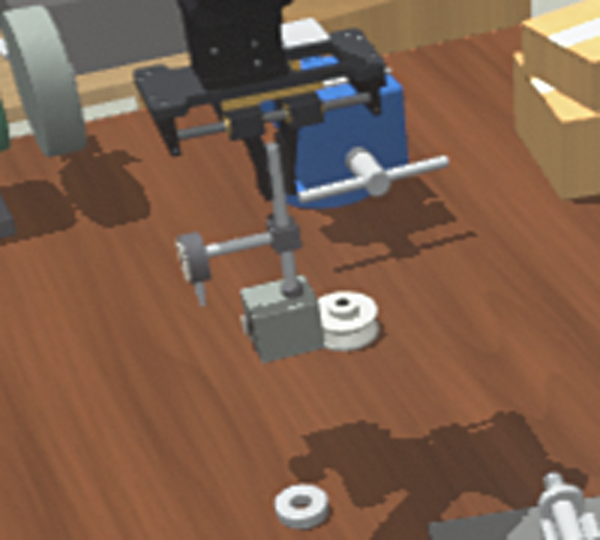

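The stand is lifted upright and hangs straight. Carrying it over.

>>> drive_tool --pt "5 -0.15 0.089 -0.02 0 0 0.006" --pt "5 -0.3 0.177 -0.03 0 0 0.012" --pt "5 -0.45 0.266 -0.05 0 0 0.018" --pt "5 -0.6 0.354 -0.07 0 0 0.025" --pt "5 -0.75 0.443 -0.09 0 0 0.031"

```text
time_s: 34.95
position: [0.4773, 0.2315, 0.2692]
tcp_rot: [[0.113, 0.994, -0.005], [0.994, -0.113, -0.001], [-0.002, -0.004, -1.0]]
force: [0.1, 0.2, -7.5]
opening: 0.126
grasp_force: 30.0
```

>>> drive_tool --pt "5 -0.146 0.095 0 0 0 0.006" --pt "5 -0.292 0.191 0 0 0 0.012" --pt "5 -0.438 0.286 0 0 0 0.018" --pt "5 -0.583 0.381 0 0 0 0.025" --pt "5 -0.729 0.477 0 0 0 0.031"

```text
time_s: 35.45
position: [0.5242, 0.1383, 0.269]
tcp_rot: [[0.159, 0.987, -0.005], [0.987, -0.159, -0.0], [-0.001, -0.005, -1.0]]
force: [0.1, 0.1, -7.7]
opening: 0.126
grasp_force: 30.0
```

>>> drive_tool --pt "5 -0.141 0.102 0 0 0 0.006" --pt "5 -0.283 0.204 0 0 0 0.012" --pt "5 -0.424 0.306 0 0 0 0.018" --pt "5 -0.565 0.408 0 0 0 0.025" --pt "5 -0.707 0.51 0 0 0 0.031"

```text
time_s: 35.95
position: [0.5712, 0.0451, 0.2688]
tcp_rot: [[0.205, 0.979, -0.005], [0.979, -0.205, 0.001], [-0.0, -0.005, -1.0]]
force: [-0.0, 1.1, -7.6]
opening: 0.131
grasp_force: 30.0
```

>>> drive_tool --pt "5 -0.136 0.108 0 0 0 0.006" --pt "5 -0.273 0.217 0 0 0 0.012" --pt "5 -0.409 0.325 0 0 0 0.018" --pt "5 -0.546 0.433 0 0 0 0.025" --pt "5 -0.682 0.542 0 0 0 0.031" --pt "5 -0.682 0.542 0 0 0 0.031" --pt "5 -0.682 0.542 0 0 0 0.031" --pt "5 -0.682 0.542 0 0 0 0.031"

```text
time_s: 36.75
position: [0.6188, -0.0472, 0.271]
tcp_rot: [[0.25, 0.968, -0.001], [0.968, -0.25, 0.001], [0.001, -0.002, -1.0]]
force: [-1.0, 0.8, -6.8]
opening: 0.127
grasp_force: 30.0
```

```bash
cat > st.py <<'E'
from plan import *; from plate import *
from m import *
def stand():
    optics.capture("top"); p=read_state()["position"]; b=p[2]-.1525
    for n in("top","side"):
        c,R,t=cap(n); W=cloud(c,R,t).reshape(-1,3)
        d=W[:,:2]-C; X=np.c_[d@[np.cos(a),np.sin(a)],d@[-np.sin(a),np.cos(a)],W[:,2]-b]
        B=X[(abs(X[:,2]-.05)<.006)&(X[:,0]>.03)&(X[:,0]<.11)&(abs(X[:,1])<.04)]; print(n,"base top",len(B),rect(B))
        D=X[(X[:,2]>.088)&(X[:,2]<.126)&(X[:,0]>-.02)&(X[:,0]<.03)&(abs(X[:,1])<.035)]; print("dial",len(D),rect(D))
        A=X[(X[:,2]>.105)&(X[:,2]<.122)&(X[:,0]>.03)&(X[:,0]<.062)&(abs(X[:,1])<.02)]
        f=cv2.fitLine(A[:,:2].astype(np.float32),cv2.DIST_HUBER,0,1e-4,1e-4).ravel() if len(A)>5 else 0; print("arm",len(A),f if len(A)<6 else (np.degrees(np.arctan(f[1]/f[0])).round(1),(f[2:]*1000).round(1)))
    print("tcp plate frame",((p[:2]-C)@[np.cos(a),np.sin(a)]).round(4),((p[:2]-C)@[-np.sin(a),np.cos(a)]).round(4))
    return c
E
python3 - <<'E'
from st import *
c=stand()
plan([(*P(.08,0),.212,YW,5,3,.015)])
E
```

```text
top base top 0 (array([0., 0.]), array([0., 0.]), 0.0)
dial 0 (array([0., 0.]), array([0., 0.]), 0.0)
arm 0 0
side base top 368 (array([65.7, -0.8]), array([53.4, 60.3]), 89.6)
dial 193 (array([ 2.4, -8.1]), array([35.2, 45.8]), 66.0)
arm 60 (np.float32(1.0), array([48.2, -2. ], dtype=float32))
tcp plate frame 0.0793 0.0005
t 36.9 p [ 0.619  -0.0469  0.2713] a -14.42 F [-0.5  1.3 -6.8] open 11.1 q6 0
[[5,-0.001,0.001,0.124,0,0,0.0],[5,-0.003,0.002,0.247,0,0,0.0],[5,-0.004,0.004,0.371,0,0,-0.001],[5,-0.005,0.005,0.494,0,0,-0.001],[5,-0.005,0.005,0.494,0,0,-0.001],[5,-0.005,0.005,0.494,0,0,-0.001],[5,-0.005,0.005,0.494,0,0,-0.001]]
```

>>> drive_tool --pt "5 0 0.002 0.124 0 0 0" --pt "5 0 0.003 0.247 0 0 0" --pt "5 0 0.004 0.371 0 0 0" --pt "5 0 0.005 0.494 0 0 0" --pt "5 0 0.005 0.494 0 0 0" --pt "5 0 0.005 0.494 0 0 0"

```text
time_s: 37.5
position: [0.6198, -0.0473, 0.2122]
tcp_rot: [[0.249, 0.968, -0.0], [0.968, -0.249, 0.0], [0.0, -0.0, -1.0]]
force: [0.6, 0.7, -7.0]
opening: 0.125
grasp_force: 30.0
```

>>> drive_tool --pt "5 0 0 0.05 0 0 0" --pt "5 0 0 0.1 0 0 0" --pt "5 0 0 0.15 0 0 0" --pt "5 0 0 0.19 0 0 0" --pt "5 0 0 0.19 0 0 0" --pt "5 0 0 0.19 0 0 0" --pt "5 0 0 0.19 0 0 0"

```text
time_s: 38.2
position: [0.6202, -0.0479, 0.1894]
tcp_rot: [[0.25, 0.968, 0.001], [0.968, -0.25, -0.0], [-0.0, 0.001, -1.0]]
force: [0.0, -0.5, -7.7]
opening: 0.132
grasp_force: 30.0
```

```bash
python3 - <<'E'
from st import *
c=stand()
cv2.imwrite("pics/s7.png",cv2.resize(c["color"][110:290,200:400],None,fx=3.3,fy=3.3,interpolation=cv2.INTER_CUBIC))
plan([(*P(.08,0),.1835,YW,5,3,.002)])
E
```

```text
top base top 0 (array([0., 0.]), array([0., 0.]), 0.0)
dial 0 (array([0., 0.]), array([0., 0.]), 0.0)
arm 0 0
side base top 342 (array([67.2,  0.2]), array([60.2, 55. ]), 1.1)
dial 168 (array([ 5.4, -7.9]), array([35.3, 43. ]), 70.8)
arm 58 (np.float32(-0.1), array([46.3, -2.5], dtype=float32))
tcp plate frame 0.0809 -0.0
t 38.35 p [ 0.6201 -0.0478  0.1895] a -14.47 F [-0.7  0.2 -7.5] open 10.9 q6 0
[[5,0.0,-0.002,0.013,0,0,0.0],[5,0.0,-0.003,0.025,0,0,-0.001],[5,0.0,-0.005,0.038,0,0,-0.001],[5,0.0,-0.006,0.05,0,0,-0.001],[5,0.0,-0.006,0.05,0,0,-0.001],[5,0.0,-0.006,0.05,0,0,-0.001],[5,0.0,-0.006,0.05,0,0,-0.001]]
```

View pics/s7.png

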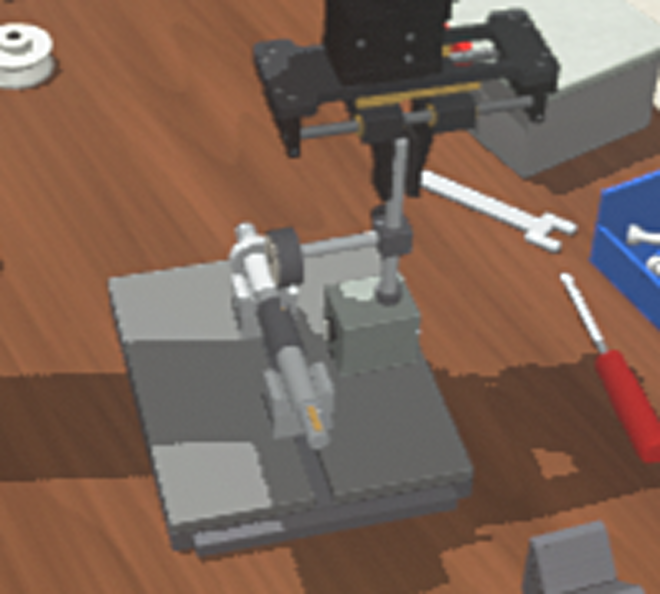

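The stand hangs behind the arbor with its dial over the middle section at crop (285,255), upright and clear of everything. Lowering the last millimetres.

>>> drive_tool --pt "5 0 -0.004 0.012 0 0 0" --pt "5 0 -0.006 0.024 0 0 0" --pt "5 0 -0.006 0.036 0 0 0" --pt "5 0 -0.006 0.048 0 0 0" --pt "5 0 -0.006 0.048 0 0 0" --pt "5 0 -0.006 0.048 0 0 0"

```text
time_s: 38.95
position: [0.6192, -0.0476, 0.1834]
tcp_rot: [[0.25, 0.968, -0.0], [0.968, -0.25, 0.0], [-0.0, -0.0, -1.0]]
force: [-0.8, -0.1, -7.4]
opening: 0.127
grasp_force: 30.0
```

>>> drive_tool --pt "5 0 0 0.004 0 0 0" --pt "5 0 0 0.004 0 0 0"

```text
time_s: 39.15
position: [0.6192, -0.0476, 0.183]
tcp_rot: [[0.25, 0.968, -0.0], [0.968, -0.25, -0.0], [-0.0, -0.0, -1.0]]
force: [0.7, -0.1, -7.5]
opening: 0.132
grasp_force: 30.0
```

>>> drive_tool --pt "5 0 0 0.004 0 0 0" --pt "5 0 0 0.004 0 0 0"

```text
time_s: 39.35
position: [0.6194, -0.0477, 0.1827]
tcp_rot: [[0.25, 0.968, 0.0], [0.968, -0.25, -0.0], [-0.0, 0.0, -1.0]]
force: [0.0, -0.1, -6.1]
opening: 0.13
grasp_force: 30.0
```

>>> drive_tool --pt "5 0 0 0.004 0 0 0" --pt "5 0 0 0.004 0 0 0"

```text
time_s: 39.55
position: [0.6196, -0.0477, 0.1826]
tcp_rot: [[0.25, 0.968, 0.001], [0.968, -0.25, -0.0], [-0.0, 0.001, -1.0]]
force: [0.0, -0.5, -3.5]
opening: 0.134
grasp_force: 30.0
```

>>> drive_tool --pt "5 0 0 0.003 0 0 0" --pt "5 0 0 0.003 0 0 0"

```text
time_s: 39.75
position: [0.6197, -0.0478, 0.1826]
tcp_rot: [[0.25, 0.968, 0.001], [0.968, -0.25, -0.001], [-0.0, 0.001, -1.0]]
force: [-0.3, -0.5, 0.3]
opening: 0.129
grasp_force: 30.0
```

>>> drive_tool --pt "13 0 0 0 0 0 0" --pt "16 0 0 0 0 0 0" --pt "25 0 0 0 0 0 0" --pt "40 0 0 0 0 0 0" --pt "55 0 0 0 0 0 0" --pt "55 0 0 0 0 0 0"

```text
time_s: 40.35
position: [0.6193, -0.0475, 0.1816]
tcp_rot: [[0.25, 0.968, 0.0], [0.968, -0.25, 0.0], [0.0, 0.0, -1.0]]
force: [0.0, -0.5, -0.8]
opening: 0.464
grasp_force: 0.0
```

>>> drive_tool --pt "55 0 0 -0.08 0 0 0" --pt "55 0 0 -0.2 0 0 0" --pt "55 0 0 -0.4 0 0 0" --pt "55 0 0 -0.6 0 0 0" --pt "55 0 0 -0.8 0 0 0" --pt "55 0 0 -0.8 0 0 0"

```text
time_s: 40.95
position: [0.6217, -0.0481, 0.2824]
tcp_rot: [[0.25, 0.968, 0.009], [0.968, -0.25, -0.002], [0.0, 0.009, -1.0]]
force: [0.9, -0.2, -0.3]
opening: 0.633
grasp_force: 0.0
```

>>> drive_tool --pt "55 0.3 0 0 0 0 0" --pt "55 0.6 0 0 0 0 0" --pt "55 1 0 0 0 0 0"

```text
time_s: 41.25
position: [0.649, 0.0682, 0.277]
tcp_rot: [[0.253, 0.968, -0.001], [0.968, -0.253, -0.001], [-0.001, -0.001, -1.0]]
force: [1.4, 0.2, 0.3]
opening: 0.633
grasp_force: 0.0
```

>>> drive_tool --pt "55 0.3 0 0 0 0 0" --pt "55 0.6 0 0 0 0 0" --pt "55 1 0 0 0 0 0"

```text
time_s: 41.55
position: [0.6789, 0.1851, 0.2767]
tcp_rot: [[0.251, 0.968, -0.002], [0.968, -0.251, -0.001], [-0.002, -0.001, -1.0]]
force: [2.3, -0.6, 0.5]
opening: 0.632
grasp_force: 0.0
```

>>> drive_tool --pt "55 0.3 0 0 0 0 0" --pt "55 0.6 0 0 0 0 0" --pt "55 1 0 0 0 0 0" --pt "55 1 0 0 0 0 0" --pt "55 1 0 0 0 0 0"

```text
time_s: 42.05
position: [0.7083, 0.3022, 0.2758]
tcp_rot: [[0.248, 0.969, -0.002], [0.969, -0.248, -0.001], [-0.002, -0.002, -1.0]]
force: [0.0, -0.0, 0.3]
opening: 0.635
grasp_force: 0.0
```

```bash
sed -i 's/b=p\[2\]-.1525/b=.03/' st.py; python3 - <<'E'
from st import *
print(read_state()["position"])
c=stand(); t=cap("top")[0]["color"]
f=lambda I:cv2.resize(I,(400,400),interpolation=cv2.INTER_CUBIC)
cv2.imwrite("pics/f.png",np.hstack([f(t[130:280,210:360]),f(c["color"][110:290,200:380])]))
E
```

```text
[0.70834741 0.3021844  0.27582464]
top base top 289 (array([68.7, -1.8]), array([60.4, 49.3]), 1.6)
dial 148 (array([10.1, -3.3]), array([39.4, 41.3]), 1.5)
arm 54 (np.float32(2.5), array([45.8, -2.3], dtype=float32))
side base top 324 (array([66.8,  1.3]), array([60.7, 54.8]), 3.1)
dial 166 (array([ 8.8, -5.9]), array([39.4, 41.3]), 87.1)
arm 56 (np.float32(3.7), array([46.2, -2.7], dtype=float32))
tcp plate frame 0.08 0.3597
```

View pics/f.png

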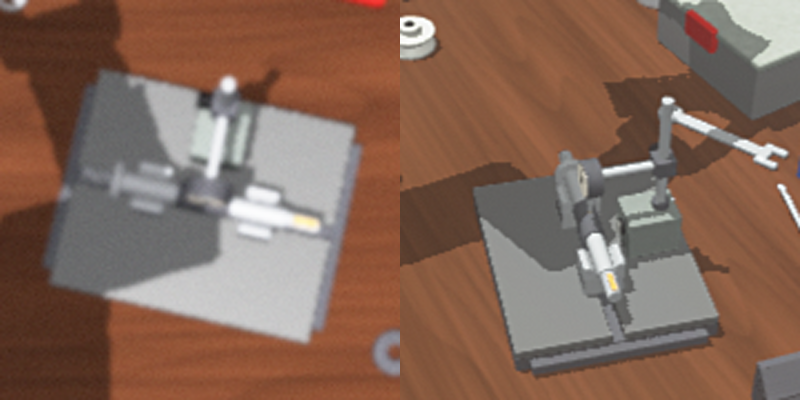

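The stand stands behind the arbor with its dial over the dark middle at (205,190). It looks turned by 2–3°, so I'm checking that with averaged measurements.

```bash
python3 - <<'E'
from st import *
b=.03
for n in("top","side"):
    r=[]
    XX=[]
    for k in range(8):
        c,R,t=cap(n); W=cloud(c,R,t).reshape(-1,3); d=W[:,:2]-C
        X=np.c_[d@[np.cos(a),np.sin(a)],d@[-np.sin(a),np.cos(a)],W[:,2]-b]; XX.append(X)
        B=X[(abs(X[:,2]-.05)<.006)&(X[:,0]>.03)&(X[:,0]<.11)&(abs(X[:,1])<.04)]; q=cv2.minAreaRect(B[:,:2].astype(np.float32)*1000); an=(q[2]+45)%90-45
        A=X[(X[:,2]>.108)&(X[:,2]<.118)&(X[:,0]>.03)&(X[:,0]<.064)&(abs(X[:,1])<.02)]; f=np.polyfit(A[:,0],A[:,1],1)
        top=X[(X[:,2]>.16)&(X[:,2]<.2)&(abs(X[:,1])<.03)&(abs(X[:,0]-.08)<.03)][:,:2].mean(0)*1000
        D=X[(X[:,2]>.09)&(X[:,2]<.13)&(X[:,0]>-.02)&(X[:,0]<.03)&(abs(X[:,1])<.035)]; dy=np.percentile(D[:,1],[2,98])*1000
        pt=X[(X[:,2]>.056)&(X[:,2]<.075)&(abs(X[:,0])<.02)&(abs(X[:,1])<.02)]
        r.append([an,*q[0],np.degrees(np.arctan(f[0])),f[1]*1000+f[0]*1000*.045,*top,*dy,len(pt),*(pt[:,:2].mean(0)*1000 if len(pt) else (0,0))])
    print(n,np.mean(r,0).round(1),np.std(r,0).round(1))
E
```

```text
top [  1.6  68.7  -1.8   1.6  -2.3  78.8  -1.3 -23.3  15.5   0.    0.    0. ] [0.2 0.3 0.  0.4 0.  0.1 0.  0.  0.1 0.  0.  0. ]
side [  1.2  66.8  -0.8   0.5  -2.5  78.1  -2.4 -23.5  10.6   9.5  -1.8  -3.4] [0.7 0.3 0.5 1.4 0.3 0.1 0.2 0.3 0.7 1.1 0.4 0.5]
```

The yaw is about 1.4°, and the point sits roughly 2–3 mm from mid-section and over the axis. Regripping would risk more than it gains, so I'm handing in.

```bash
python3 -c "
from h import *
print(order.hand_in())"
```

```text
the job is handed in; nothing more can be done
None
```

The job is handed in: both small vee blocks stand astride the slot, the arbor lies centred in them with its flange to the left, and the dial indicator stands behind it with its point hanging clear over the thick section, about 2–3 mm off its middle and 1.4° off square; no verdict came back.

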